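# Throw the fixture's toggle clamp with the extension bar

## Task

Lock the milled block in the drilling fixture: take the extension bar out of its holder, push its socket fully home on the short lever stub of the toggle clamp and, with the bar on it, throw the lever over its dead point until it rests at its closed stop with the pad pressing on the block. Then pull the bar off and stand it back in its holder, all the way down, and let go. Work the lever only with the bar, never with the gripper, and leave the block and the other loose things where they are.

Things in the scene. Friction and masses are not known exactly. Their poses are not given: they have to be found in the camera images.
- lever_hinge (a point): point on the clamp lever's hinge axis, 50 mm above the table, fixed to the fixture (dark steel plate 210 x 110 x 12 mm). x points level from the lever to the block (100 mm away), y is the hinge axis, z is up. Steel cheeks stand at y = +-18 to +-24 mm, 12 mm higher than the hinge. The clamp arm stands raised on the +x side, its end 85 mm above the hinge; it comes down as the lever is thrown
- lever (a joint): lever angle q (rad) about the hinge's y axis; the stub points along (sin(q - 0.64), 0, cos(q - 0.64)) in the hinge's frame. 0 = open, leaning 37 degrees to -x (robot's side); grows as the stub swings up and over to +x. A spring pushes it back to open, at most 1.3 N m near 0.15, until the dead point at 0.60; past that it drives it on to the closed stop at 0.86
- lever_stub: the lever's end: a plain round steel stub 16 mm in diameter above a collar 34 mm in diameter. Its origin lies on the hinge axis, its z axis runs outward along the stub; the collar's upper face lies 30 mm from the origin, the stub's tip 80 mm, the last 14 mm tapered to 7 mm. A spring strut in a bracket lies on its -x side, to 65 mm from the hinge and 9 mm higher than it
- stub_collar (a point): centre of the collar's upper face, where the bar's mouth comes to rest (30 mm from the hinge along the stub)
- bar_center (a point): the extension bar, half-way up: square steel bar 26 x 26 mm, 160 mm long, 0.35 kg, with a black ribbed grip 30 x 30 mm on its upper 60 mm. z runs along the bar from mouth to grip end, x and y are square to its flat sides. Its lower end has a square socket 20 mm wide, 60 mm deep, that goes over the stub until the mouth meets the collar. It starts upright in its holder, socket down
- bar_mouth (a point): centre of the bar's lower (socket) end, 80 mm below bar_center along the bar; same axes
- holder_floor (a point): the bar's holder: a dark steel square pocket fixed on a foot 85 x 85 mm, left or right of the fixture. The point is the centre of the pocket's floor, 6 mm above the table. Pocket 34 mm wide inside, walls 4 mm thick and 55 mm high above the floor; x and y square to the walls, z up. The bar starts in it with the same yaw within 3 degrees
- milled_block: the milled steel block (60 mm along the fixture, 40 mm wide, 28 mm high, loose) that lies between low rails on the fixture plate under the raised clamp arm; origin at the centre of its underside
- clamp_pad: the black rubber pad, 25 mm across, under the end of the clamp arm that comes down on the block; its origin is the middle of the pad's underside
- tape_center (a point): roll of black tape lying flat, 62 x 60 x 19 mm, loose bystander; the point is its centre
- pliers_center (a point): combination pliers with blue handles lying flat, 183 mm long, loose bystander; the point is at their middle
- vernier_center (a point): steel caliper lying flat, 236 mm long, loose bystander; the point is at its middle
- dish_center (a point): round steel dish, 106 mm across and 24 mm high, loose bystander; the point is its centre
There are look-alikes about, which are no part of the job. What is shaped like the part that bears bar_center but turquoise is not meant. Leave any purple look-alike of the part that bears holder_floor alone.

How it is judged:
By the outcome, as a careful person would: the job done as asked, in the order asked, and still so for the second after the job is handed in, with the robot touching nothing.
It also fails if it takes over 59 s, if anything falls off the work surface, if the arm or the gripper's body presses on something with over 40 N, if the wrist force passes 120 N, or if a joint passes its speed limit or range.

## Robot

A 6-joint arm with a two-finger parallel gripper is mounted at the origin on a cart in front of the work surface, level with it; the furniture and walls round the work are solid. World frame = base frame: x ahead of the robot, y to its left, z up, the work surface at z = 0. Lengths are in m, angles in rad, forces in N, time in s.
With the tool pointing down it reaches from about 0.275 to 0.975 m from the base axis. Payload 8.4 kg.
Tool frame: the origin (TCP) lies at the very end of the fingers, on their centre line; the grasp point (between the pads) lies 19 mm behind it (arm.grip_point_offset is the distance from the TCP to the grasp point, in m); y points along the fingers, x is the direction in which the jaws open and shut, and the axes are right-handed (so a half turn about y gives the same grasp; the last joint's range is limited). The gripper opens to 92 mm and grips with 3 to 60 N. Pads are 20 mm wide; open, the fingers measure 128 mm over their backs; the gripper's body (75 mm by 189 mm) begins 69 mm behind the grasp point.
Start: joints at [1.179, 0.353, 1.633, -0, 1.155, -0.002], TCP at [0.238, 0.578, 0.215] pointing down, gripper open.
Joint ranges: [-2.63, 2.63], [-0.92, 2.1], [0.06, 2.66], [-1.3, 4.44], [0, 2.69], [-3.02, 3.02]. Speed limits (rad/s): [2.22, 2.22, 2.79, 3.14, 3.14, 3.14].

## Interface

Orientations are given as a unit quaternion [w, x, y, z].
In Python, from workcell import telemetry, capture, camera_info, arm gives the robot as it stands.
- The arm moves only by the tool apply_moves, never from a script. Its argument "deltas" is text: rows parted by semicolons, each of 5 numbers parted by spaces: the closure, from -1 (fully open) to 1 (shut), so that 0 is half open, then the shift along the tool's x, y, z in cm, then the turn about the tool's y in degrees. In form: jaw tx ty tz spin; .... A call has 1 to 12 rows; each row shifts and turns the commanded pose from where the row before left it, along the tool's axes as they then stand; what a row does not reach is not made up. A row lasts 1/8 s, in which the tool goes at most 62.5 mm and 10.7 degrees, less where a joint would pass 70% of its speed; a pose out of reach is approached as far as the arm can. A call with a gripper value outside its range is refused whole. The fingers move at their own pace and stop on an object; "grip_force" is the grip in N (left out, the last holds). Time passes only in rows, so rows that do not move let the fingers close. It gives the time, the measured TCP pose, the force and the opening at its end, in the units of the state.
- telemetry.state(): the state, without advancing time (a new reading comes with each control period).
- capture(name): name is "scene" or "top" or "wrist"; returns the picture (384x512x3 uint8, red, green, blue); there is no depth.
- camera_info(name): a dict with "fx", "fy", "cx", "cy" (pixels), "R" (3x3) and "t" (3): a world point X has camera coordinates R X + t. Camera axes: x right, y down, z forward; pixel columns grow to the right and rows downward; lengths in m; the calibration is good to about 2 mm. A picture is of the moment at which its call begins: read the wrist's pose just before it. camera_info takes no time and is no camera call; for the wrist camera it gives the pose at the moment of the call.
- arm.sign_off(): hands the job in, once; it reports no verdict.
The state is a dict: "t": time; "qpos": joint angles; "qvel": joint speeds; "joint_torque": joint torques, N m; "tool_pos": TCP position; "tcp_rot": TCP orientation; "contact_force": force on the tool from outside, world axes, zero at the start; "moment": the same for the moment, N m; "grip_width": opening from 0.0 (shut) to 1.0 (fully open).
Only numpy, scipy, OpenCV 4.12 (cv2) and the standard library are available. Lean on these libraries where they do the work, as an engineer would, in place of code of your own. Each camera call takes 0.05 s, during which the arm holds its last target. There are 200 camera calls.

## Working session

There is one attempt and no reset: what is moved stays moved. The work goes in short steps, Python scripts to look and compute and a tool call to move; the robot and the scene stay as the last step left them, time stands still between calls to the robot, and variables do not carry over. Pictures are saved under pics/ and viewed, about 8 in all and at most 12, crops included, and the job is handed in when it is done.

Besides the shell and the picture viewer there is one more tool, called after "Request:" by a JSON object that holds its "method" and its "body". apply_moves: Moves the arm, as the interface text tells. Its arguments: {"type":"object","properties":{"deltas":{"type":"string"},"grip_force":{"type":"number"}},"required":["deltas"]}

```bash
mkdir -p pics; ls; python3 - <<'E'
from workcell import telemetry, capture, camera_info, arm
import cv2,numpy as np
s=telemetry.state();print(s)
a=capture("scene");b=capture("top")
cv2.imwrite("pics/scene.png",cv2.cvtColor(a,cv2.COLOR_RGB2BGR));cv2.imwrite("pics/top.png",cv2.cvtColor(b,cv2.COLOR_RGB2BGR))
for n in("scene","top"):print(camera_info(n))
print([x for x in dir(arm) if x[0]!='_'])
E
```

```text
pics
{'t': 0.0, 'qpos': array([ 1.17860636e+00,  3.53680313e-01,  1.63415093e+00,  1.37699594e-05,
        1.15520648e+00, -2.40714731e-03]), 'qvel': array([ 1.30563166e-03, -1.05243013e-03,  6.67683821e-04, -3.83847678e-04,
       -1.75167784e-05, -5.58696377e-04]), 'joint_torque': array([ 3.22425272e-03, -5.93853664e+01, -3.34201312e+01,  6.98925415e-02,
        2.37415452e-02, -1.55168700e-04]), 'tool_pos': array([0.23729547, 0.57764426, 0.21383643]), 'tcp_rot': array([-0.58708556,  0.58764503,  0.39327507, -0.39413016]), 'contact_force': array([ 0.33866967, -0.33772688, -0.56491348]), 'moment': array([-0.05822184, -0.00242302, -0.00265364]), 'grip_width': 0.9966679172134504}
{'fx': 494.6320125206124, 'fy': 494.6320125206124, 'cx': 256.92895776527456, 'cy': 190.51916258485727, 'R': array([[-0.87807836, -0.47850456, -0.00343149],
       [-0.3631277 ,  0.67099233, -0.6464577 ],
       [ 0.31163547, -0.56639445, -0.76294211]]), 't': array([0.51435876, 0.25796069, 1.57312612])}
{'fx': 466.0565282557409, 'fy': 466.0565282557409, 'cx': 253.9887454231562, 'cy': 191.014500250561, 'R': array([[-0.07635644, -0.99707446, -0.00349418],
       [-0.97286614,  0.07526926, -0.21878303],
       [ 0.21840597, -0.01330613, -0.97576728]]), 't': array([0.04897998, 0.59990676, 1.30728786])}
['PlanningError', 'grip_point_offset', 'sign_off']
```

View pics/scene.png

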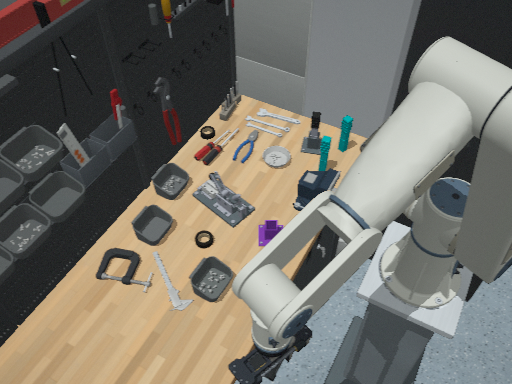

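View pics/top.png

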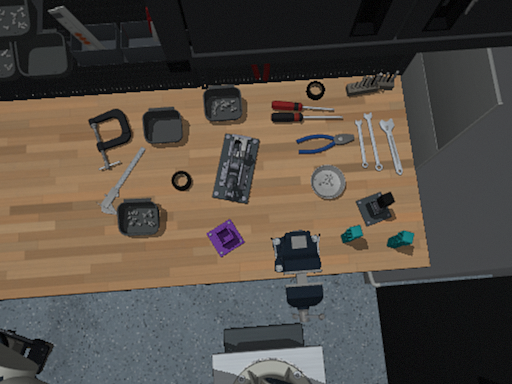

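The scene shows the fixture at scene (223,198) and top (236,168). Candidates for the bar:
- The steel bar with a black grip in the dark holder at top (376,207), scene (314,132). This fits.
- Two turquoise bars at top (352,235) and (401,239). These are look-alikes.

The purple holder at top (226,237) is also a look-alike. I'll confirm with one enlarged crop.

```bash
python3 - <<'E'
import cv2,numpy as np
a=cv2.imread("pics/scene.png");b=cv2.imread("pics/top.png")
c=lambda im,x,y,w,h,f:cv2.resize(im[y:y+h,x:x+w],None,fx=f,fy=f,interpolation=cv2.INTER_CUBIC)
# each tile 400x300
t=np.vstack([np.hstack([c(b,196,128,80,80,5)[:, :400][:300+100],c(b,350,180,80,80,5)]),
 ])
u=np.hstack([c(a,188,165,80,40*1+0,5),c(a,290,100,80,40,5)])
u=np.hstack([c(a,188,165,80,64,5)[:300],c(a,290,105,80,64,5)[:300]])
im=np.vstack([t[:400],u[:300]])
cv2.imwrite("pics/crop1.png",cv2.resize(im,None,fx=0.85,fy=0.85)[:600])
print(im.shape)
E
```

```text
(700, 800, 3)
```

View pics/crop1.png

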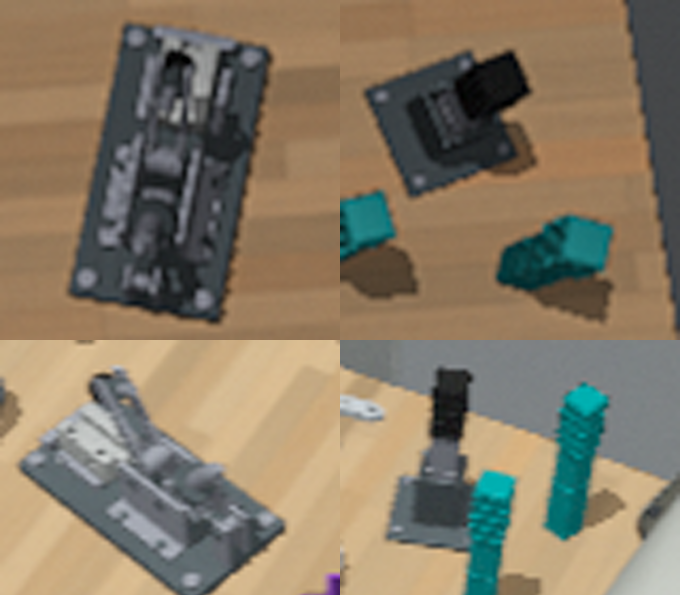

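The dark holder carries the steel bar with the black grip, so it is the one meant. The turquoise ones are decoys. Next I'll get positions from the plate and foot corners.

```bash
cat > h.py <<'E'
import numpy as np, cv2
from scipy.optimize import least_squares
from scipy.spatial.transform import Rotation as Ro
from workcell import telemetry, capture, camera_info, arm
def K(c): return np.array([[c['fx'],0,c['cx']],[0,c['fy'],c['cy']],[0,0,1]])
def ray(c,u,v):
    d=c['R'].T@np.array([(u-c['cx'])/c['fx'],(v-c['cy'])/c['fy'],1]); o=-c['R'].T@c['t']; return o,d
def onz(c,u,v,z):
    o,d=ray(c,u,v); return o+d*(z-o[2])/d[2]
def proj(c,X):
    p=np.atleast_2d(X)@c['R'].T+c['t']; return np.c_[c['fx']*p[:,0]/p[:,2]+c['cx'],c['fy']*p[:,1]/p[:,2]+c['cy']]
def tri(obs):
    A=[];b=[]
    for c,u,v in obs:
        o,d=ray(c,u,v); d/=np.linalg.norm(d); P=np.eye(3)-np.outer(d,d); A.append(P); b.append(P@o)
    return np.linalg.lstsq(np.vstack(A),np.hstack(b),rcond=None)[0]
def rot(s): w,x,y,z=s['tcp_rot']; return Ro.from_quat([x,y,z,w]).as_matrix()
def snap(name,fn):
    c=camera_info(name) ; im=capture(name); cv2.imwrite(fn,cv2.cvtColor(im,cv2.COLOR_RGB2BGR)); np.save(fn+'.npy',c,allow_pickle=True); return c,im
def ldc(fn): return np.load(fn+'.npy',allow_pickle=True).item()
E
python3 - <<'E'
from h import *
c=camera_info("top")
f=np.array([(127,22),(271,50),(220,322),(70,296)])/4.25+[196,128]
g=np.array([(370-340,88),(470-340,52),(515-340,150),(410-340,195)])/4.25+[350,180]
for P,z in((f,.012),(g,.006)):
    X=np.array([onz(c,u,v,z) for u,v in P]); print(X.round(4)); print("ctr",X.mean(0).round(4))
    e=np.roll(X,-1,0)-X; print(np.linalg.norm(e,axis=1).round(4), np.degrees(np.arctan2(e[:,1],e[:,0])).round(1))
gt=np.array([(458-340,75),(513-340,52),(530-340,90),(478-340,115)])/4.25+[350,180]
X=np.array([onz(c,u,v,.166) for u,v in gt]);e=np.roll(X,-1,0)-X; print("grip top",X.mean(0).round(4),np.linalg.norm(e,axis=1).round(4), np.degrees(np.arctan2(e[:,1],e[:,0])).round(1))
s=telemetry.state();print(rot(s).round(3));
w=camera_info("wrist");print("wrist cam in tool", (rot(s).T@(-w['R'].T@w['t']-s['tool_pos'])).round(3), (w['R']@rot(s)).round(2),w['fx'])
E
```

```text
[[ 0.8075  0.0762  0.012 ]
 [ 0.7774 -0.0287  0.012 ]
 [ 0.5758  0.024   0.012 ]
 [ 0.6032  0.1303  0.012 ]]
ctr [0.691  0.0505 0.012 ]
[0.1091 0.2083 0.1097 0.2113] [-106.   165.4   75.6  -14.8]
[[ 0.5607 -0.3106  0.006 ]
 [ 0.5816 -0.386   0.006 ]
 [ 0.5078 -0.4083  0.006 ]
 [ 0.4813 -0.3293  0.006 ]]
ctr [ 0.5328 -0.3585  0.006 ]
[0.0782 0.0771 0.0834 0.0816] [ -74.6 -163.2  108.5   13.2]
grip top [ 0.5283 -0.3525  0.166 ] [0.0391 0.0265 0.0378 0.0283] [ -71.8 -164.   111.    18.9]
[[ 0.38  -0.    -0.925]
 [ 0.925 -0.001  0.38 ]
 [-0.001 -1.     0.   ]]
wrist cam in tool [-0.001 -0.171  0.075] [[ 1.   -0.    0.  ]
 [ 0.   -0.27 -0.96]
 [ 0.    0.96 -0.27]] 305.5618425163822
```

Request:
{"method": "apply_moves", "body": {"deltas": "-1 0 -5 0 0; -1 0 -5 0 0; -1 -3 0 -4.8 0; -1 -3 0 -4.8 0; -1 -3 0 -4.8 0; -1 -3 0 -4.8 0; -1 -3 0 -4.8 0; -1 -3 0 -4.8 0; -1 -3 0 -4.8 0; -1 -3 0 -4.8 0; -1 -3 0 -4.8 0; -1 -3 0 -4.8 0"}}

```text
t: 1.6
tool_pos: [0.5682, 0.1165, 0.3143]
tcp_rot: [0.587, -0.587, -0.394, 0.394]
contact_force: [1.2, 1.1, 0.1]
grip_width: 0.998
```

Request:
{"method": "apply_moves", "body": {"deltas": "-1 -3 0 -4.8 -7.5; -1 0 0 0 0; -1 0 0 0 0"}}

```text
t: 1.98
tool_pos: [0.6, 0.0724, 0.3141]
tcp_rot: [0.561, -0.56, -0.43, 0.431]
contact_force: [-0.1, -0.2, -0.8]
grip_width: 0.999
```

```bash
python3 - <<'E'
from h import *
s=telemetry.state();print(s['t'],s['tool_pos'],rot(s).round(3).tolist(),s['qpos'].round(2))
c,im=snap("wrist","pics/w1.png")
cv2.imwrite("pics/w1b.png",cv2.resize(cv2.imread("pics/w1.png"),(800,600),interpolation=cv2.INTER_CUBIC))
t=camera_info("top")
for u,v in((352,235),(404,236)):print(onz(t,u,v,.16).round(3))
E
```

```text
1.975 [0.59998067 0.07241669 0.31405097] [[0.258, -0.001, -0.966], [0.966, 0.0, 0.258], [-0.0, -1.0, 0.001]] [ 0.12  0.24  1.56  0.    1.34 -1.19]
[ 0.44  -0.249  0.16 ]
[ 0.427 -0.387  0.16 ]
```

View pics/w1b.png

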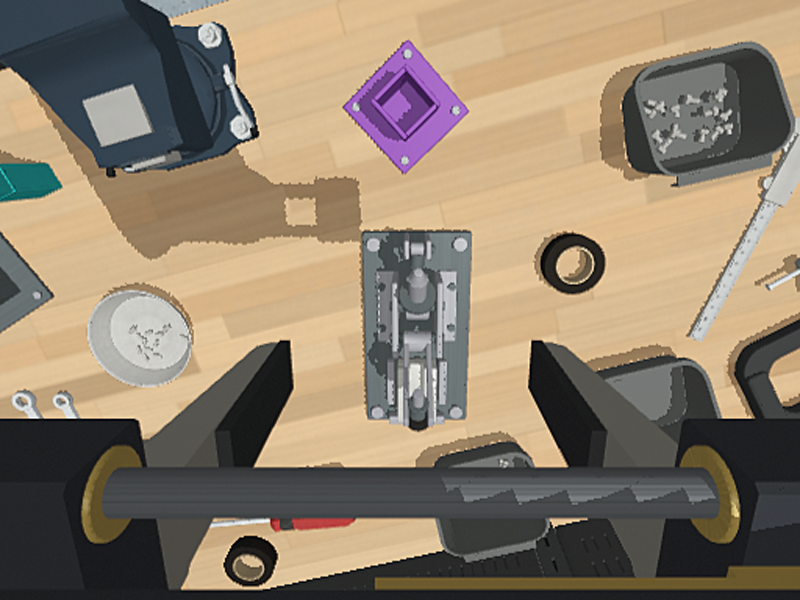

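The view shows the fixture plate at (361–471, 231–419), with the stub tip near (417,270) and the collar near (418,300). The empty purple holder is at (406,106). I'll enlarge the lever area.

```bash
python3 - <<'E'
from h import *
im=cv2.imread("pics/w1.png")
cv2.imwrite("pics/w1c.png",cv2.resize(im[140:280,220:315],None,fx=4.25*1,fy=4.25,interpolation=cv2.INTER_CUBIC))
c=ldc("pics/w1.png")
P=np.array([(361,231),(471,231),(467,419),(366,419)])*.64
X=np.array([onz(c,u,v,.012) for u,v in P]);e=np.roll(X,-1,0)-X;print(X.round(4),X.mean(0),np.linalg.norm(e,axis=1).round(4),np.degrees(np.arctan2(e[:,1],e[:,0])).round(1))
E
```

```text
[[ 0.5816  0.026   0.012 ]
 [ 0.6097  0.1314  0.012 ]
 [ 0.8128  0.0802  0.012 ]
 [ 0.7839 -0.0282  0.012 ]] [0.69699736 0.05235456 0.012     ] [0.1092 0.2095 0.1123 0.2094] [  75.1  -14.1 -105.   165. ]
```

View pics/w1c.png

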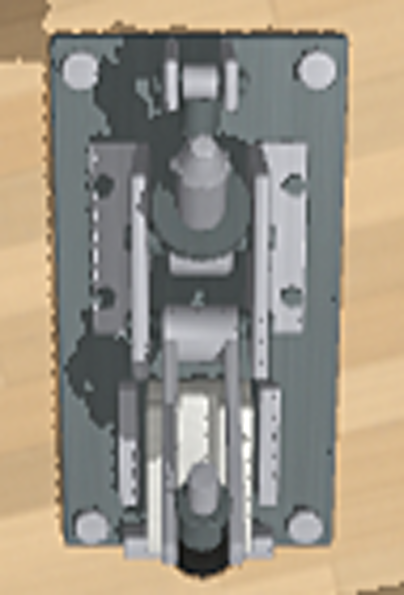

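```bash
python3 - <<'E'
from h import *
c=ldc("pics/w1.png"); s4=lambda u,v:np.array([u,v])/4.25+[220,140]-.4
yaw=np.radians(-14.7);ex=np.array([np.cos(yaw),np.sin(yaw),0]);ez=np.array([0,0,1]);u=np.sin(-.64)*ex+np.cos(.64)*ez
ey=np.cross(ez,ex)
for nm,d,p in(("tip",.080,(204,145)),("collar",.030,(200,212))):
    X=onz(c,*s4(*p),.05+d*np.cos(.64)); print(nm,X.round(4),"hinge",(X-d*u).round(4))
    pc=np.array([.697,.0524,0]); print("rel plate", ((X-d*u-pc)@ex).round(4),((X-d*u-pc)@ey).round(4))
# predict with joint fit
def pr(h): H=np.array([h[0],h[1],.05]); return ((proj(c,[H+.08*u,H+.03*u])-[s4(204,145),s4(200,212)])).ravel()
r=least_squares(pr,[.66,.06]);print(r.x,r.fun)
H=np.array([*r.x,.05])
n=np.cross(ey,u)
th=np.linspace(0,2*np.pi,5)[:-1]
q=proj(c,[H+.03*u+.017*(np.cos(t)*ey+np.sin(t)*n) for t in th]);print(((q-[220,140]+.4)*4.25).round(0))
print("pads x", ((proj(c,[H+.062*ez*0+[0,0,.012]+sy*.018*ey for sy in(1,-1)])-[220,140])*4.25).round())
E
```

```text
tip [0.6124 0.0746 0.1142] hinge [0.6586 0.0625 0.05  ]
rel plate -0.0397 0.0
collar [0.6432 0.0659 0.0741] hinge [0.6605 0.0614 0.05  ]
rel plate -0.0375 -0.0005
[0.65944977 0.0620318 ] [-0.20981765  0.73927502  0.23552158 -0.84097951]
[[253. 208.]
 [201. 257.]
 [149. 209.]
 [201. 161.]]
pads x [[251. 247.]
 [146. 248.]]
```

Request:
{"method": "apply_moves", "body": {"deltas": "-1 -5.4 0 -0.55 0; -1 -5.4 0 -0.55 0; -1 -5.4 0 -0.55 0; -1 -5.4 0 -0.55 0; -1 -5.4 0 -0.55 0; -1 -5.4 0 -0.55 0; -1 -5.4 0 -0.55 0; -1 -5.4 0 -0.55 0; -1 0 0 0 10; -1 0 0 0 10; -1 0 0 0 10; -1 0 0 0 10"}}

```text
t: 3.52
tool_pos: [0.5329, -0.3549, 0.3148]
tcp_rot: [0.675, -0.674, -0.212, 0.212]
contact_force: [-0.7, 0.2, 0.2]
grip_width: 1.005
```

Request:
{"method": "apply_moves", "body": {"deltas": "-1 0 0 0 10; -1 0 0 0 9; -1 0 0 0 0; -1 0 0 0 0"}}

```text
t: 4.03
tool_pos: [0.5327, -0.3557, 0.3147]
tcp_rot: [-0.7, 0.7, 0.101, -0.101]
contact_force: [0.1, -1.1, -0.1]
grip_width: 0.998
```

```bash
python3 - <<'E'
from h import *
s=telemetry.state();print(s['t'],s['tool_pos'],rot(s).round(3).tolist(),s['qpos'].round(2))
c,im=snap("wrist","pics/w2.png")
cv2.imwrite("pics/w2b.png",cv2.resize(cv2.imread("pics/w2.png"),(800,600),interpolation=cv2.INTER_CUBIC))
E
```

```text
4.025 [ 0.53270126 -0.35571349  0.31473305] [[0.959, 0.0, -0.283], [0.283, 0.0, 0.959], [0.0, -1.0, -0.0]] [-0.59  0.3   1.48  0.    1.36 -0.88]
```

View pics/w2b.png

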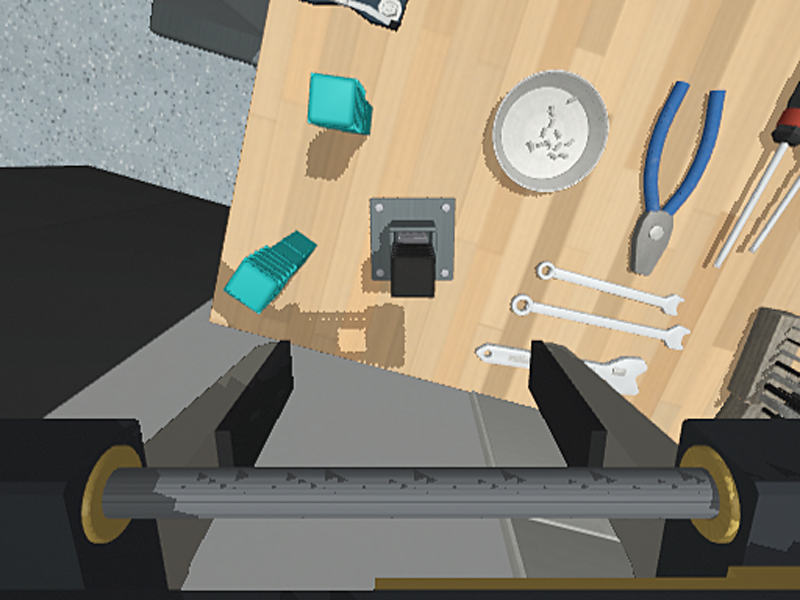

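The bar (grip top at (391–436, 256–297)) stands in the foot at (371–457, 199–281), square with the view. A turquoise bar is to its left at (260,290).

```bash
python3 - <<'E'
from h import *
c=ldc("pics/w2.png");s=telemetry.state();R=rot(s);T=s['tool_pos']
for nm,P,z in(("foot",[(371,199),(455,199),(457,280),(371,281)],.006),("top",[(391,257),(436,257),(435,297),(391,297)],.166),("turq",[(224,290),(245,264),(280,285),(265,312)],.16)):
    X=np.array([onz(c,u*.64,v*.64,z) for u,v in P]);e=np.roll(X,-1,0)-X
    print(nm,X.mean(0).round(4),"tool",(R.T@(X.mean(0)-T)*100).round(2),np.linalg.norm(e,axis=1).round(4),np.degrees(np.arctan2(e[:,1],e[:,0])).round(1))
E
```

```text
foot [ 0.5382 -0.36    0.006 ] tool [ 0.42 30.87 -0.54] [0.083  0.0827 0.0891 0.0836] [  16.4  -70.7 -162.9  105.2]
top [ 0.5364 -0.3589  0.166 ] tool [ 0.28 14.87 -0.39] [0.0306 0.0284 0.0306 0.0283] [  16.4  -74.1 -163.6  105.8]
turq [ 0.431  -0.3997  0.16  ] tool [-10.98  15.47  -1.33] [0.025  0.0277 0.0234 0.0321] [  65.   -16.6 -105.   165.8]
```

Request:
{"method": "apply_moves", "body": {"deltas": "-0.3 0.3 0 -0.4 0; -0.3 0 0 0 0; -0.3 0 3 0 0; -0.3 0 4 0 0; -0.3 0 4 0 0; -0.3 0 4 0 0; -0.3 0 3 0 0; -0.3 0 1 0 0; 1 0 0 0 0; 1 0 0 0 0; 1 0 0 0 0; 1 0 0 0 0", "grip_force": 30}}

```text
t: 5.58
tool_pos: [0.537, -0.3601, 0.1258]
tcp_rot: [-0.7, 0.701, 0.1, -0.099]
contact_force: [-1.0, 0.1, 5.2]
grip_width: 0.332
```

Request:
{"method": "apply_moves", "body": {"deltas": "1 0 0 0 0; 1 0 0 0 0; 1 0 -2 0 0; 1 0 -2 0 0; 1 0 -3 0 0; 1 0 -5 0 0; 1 0 -5 0 0; 1 0 -1 0 0; 1 0 0 0 0"}}

```text
t: 6.7
tool_pos: [0.5363, -0.3595, 0.3048]
tcp_rot: [-0.7, 0.7, 0.1, -0.099]
contact_force: [0.7, 0.7, -4.8]
grip_width: 0.323
```

Request:
{"method": "apply_moves", "body": {"deltas": "1 1.25 0 2.45 0; 1 2.5 0 4.9 0; 1 2.5 0 4.9 0; 1 2.5 0 4.9 0; 1 2.5 0 4.9 0; 1 2.5 0 4.9 0; 1 2.5 0 4.9 0; 1 2.5 0 4.9 0; 1 1.25 0 2.45 0; 1 0 0 0 -9.8; 1 0 0 0 -9.8; 1 0 0 0 -9.8"}}

```text
t: 8.2
tool_pos: [0.618, 0.0726, 0.3015]
tcp_rot: [0.652, -0.651, -0.274, 0.277]
contact_force: [0.1, 0.5, -4.2]
grip_width: 0.324
```

Request:
{"method": "apply_moves", "body": {"deltas": "1 0 0 0 -9.8; 1 0 0 0 -9.8; 1 0 0 0 -9.8; 1 0 1 0 0; 1 0 1 0 0; 1 0 1 0 0; 1 0 0 0 0; 1 0 0 0 0"}}

```text
t: 9.2
tool_pos: [0.6195, 0.0726, 0.2748]
tcp_rot: [-0.561, 0.561, 0.43, -0.43]
contact_force: [-0.4, 0.5, -2.7]
grip_width: 0.327
```

```bash
python3 - <<'E'
from h import *
s=telemetry.state();R=rot(s);print(s['t'],s['tool_pos'],R.round(3).tolist(),s['qpos'].round(2))
c,im=snap("wrist","pics/w3.png")
w=cv2.imread("pics/w3.png")
cv2.imwrite("pics/w3b.png",cv2.resize(w[80:350,120:400],None,fx=2.2,fy=2.2,interpolation=cv2.INTER_CUBIC))
H=np.array([.6595,.062,.05]);yaw=np.radians(-14.7);ex=np.array([np.cos(yaw),np.sin(yaw),0]);T=H+.08*(np.sin(-.64)*ex+[0,0,np.cos(.64)])
print("tip px crop",((proj(c,T)-[120,80])*2.2).round(), "tip in tool",(R.T@(T-s['tool_pos'])*100).round(2))
for L in(.119,.041-.02): print(((proj(c,s['tool_pos']+R@[a,L,b])-[120,80])*2.2).round()[0] if 0 else [((proj(c,s['tool_pos']+R@np.array([a,L,b]))-[120,80])*2.2).round()[0].tolist() for a in(-.013,.013) for b in(-.013,.013)])
E
```

```text
9.2 [0.61951462 0.0725514  0.27475081] [[0.26, 0.0, -0.966], [0.966, 0.0, 0.26], [0.0, -1.0, -0.0]] [ 0.11  0.3   1.57 -0.    1.27 -1.19]
tip px crop [[315. 189.]] tip in tool [-1.000e-02  1.606e+01  6.500e-01]
[[287.0, 250.0], [286.0, 194.0], [345.0, 250.0], [346.0, 194.0]]
[[275.0, 343.0], [274.0, 263.0], [359.0, 343.0], [361.0, 263.0]]
```

View pics/w3b.png

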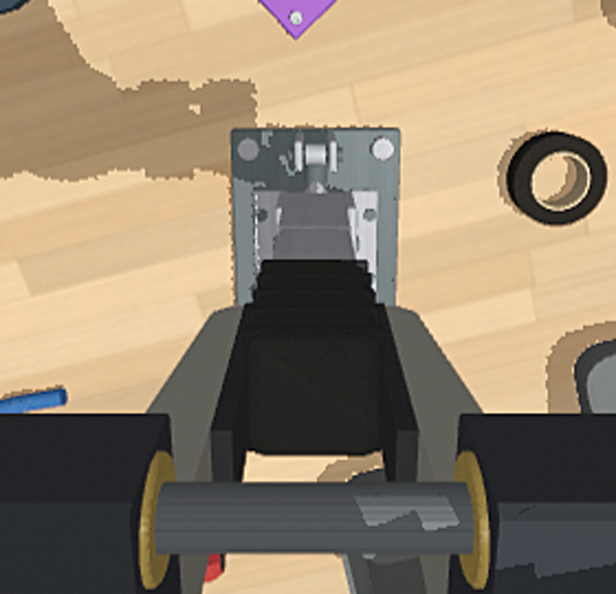

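```bash
python3 - <<'E'
import cv2
w=cv2.imread("pics/w3.png")
cv2.imwrite("pics/w3c.png",cv2.resize(w[130:215,220:310],None,fx=6.5,fy=6.5,interpolation=cv2.INTER_CUBIC))
E
```

```text
(no output)
```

View pics/w3c.png

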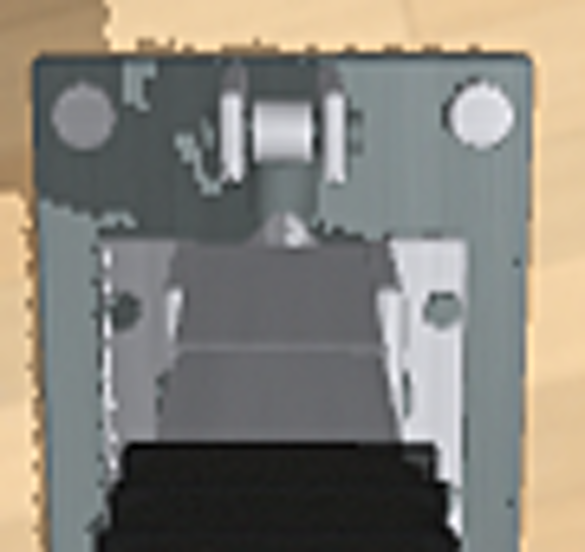

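Request:
{"method": "apply_moves", "body": {"deltas": "1 0.15 0 0.2 0; 1 0 2 0 0; 1 0 1.5 0 0; 1 0 0.5 0 0; 1 0 0.4 0 0; 1 0 0.3 0 0; 1 0 0 0 0", "grip_force": 30}}

```text
t: 10.12
tool_pos: [0.6179, 0.0745, 0.2277]
tcp_rot: [-0.561, 0.561, 0.43, -0.43]
contact_force: [0.2, -0.4, -4.8]
grip_width: 0.323
```

```bash
python3 - <<'E'
from h import *
s=telemetry.state();print(s['t'],s['tool_pos'],s['contact_force'].round(1))
c,im=snap("wrist","pics/w4.png")
w=cv2.imread("pics/w4.png")
cv2.imwrite("pics/w4c.png",cv2.resize(w[110:230,205:325],None,fx=5,fy=5,interpolation=cv2.INTER_CUBIC))
E
```

```text
10.125 [0.61789898 0.07452429 0.22768247] [ 0.2 -0.4 -4.8]
```

View pics/w4c.png

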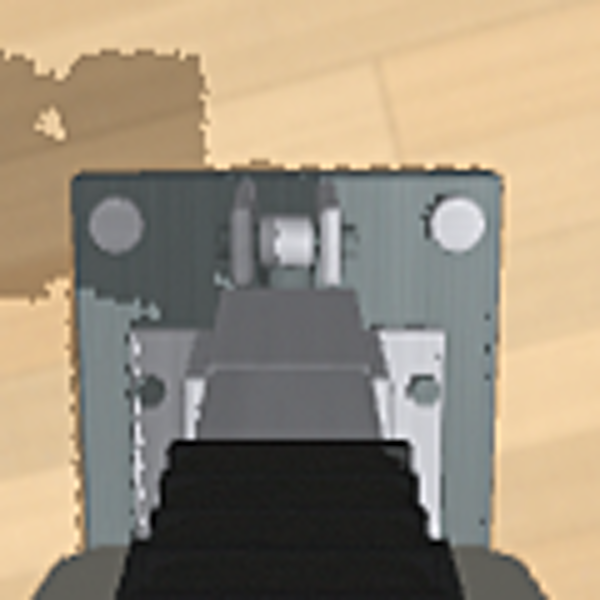

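The bar's mouth is now over the tip with no contact force, and the tip is hidden inside the socket. The tool stays vertical, so I'll let the bar swivel in the pads about the jaw axis as I arc it over.

Request:
{"method": "apply_moves", "body": {"deltas": "1 0 0.17 1.08 0; 1 0 0.18 1.08 0; 1 0 0 0 0", "grip_force": 20}}

```text
t: 10.55
tool_pos: [0.5959, 0.0805, 0.2242]
tcp_rot: [0.561, -0.561, -0.43, 0.43]
contact_force: [0.1, 0.6, -2.9]
grip_width: 0.325
```

```bash
cat > prof.py <<'E'
from h import *
def bar(c,s,phi,pts):
    R=rot(s);G=s['tool_pos']-R[:,1]*.019
    b=np.sin(phi)*R[:,2]-np.cos(phi)*R[:,1]; n=-(np.cos(phi)*R[:,2]+np.sin(phi)*R[:,1])
    return [proj(c,G+b*l+n*w)[0].round(1).tolist() for l,w in pts]
def run(fn,phis):
    s=telemetry.state();print(s['t'],s['tool_pos'].round(4),s['contact_force'].round(1))
    c,im=snap("wrist",fn)
    for p in phis: print(p,"nearmouth/gripbottom/endnear/endfar",bar(c,s,p,[(-.138,-.013),(-.038,-.015),(.022,-.015),(.022,.015)]))
    return c,im
if __name__=="__main__":
    import sys
    c,im=run(sys.argv[1],[float(x) for x in sys.argv[2:]])
    g=cv2.cvtColor(im,cv2.COLOR_RGB2GRAY).astype(int); print(g[100:320,258:268].mean(1).round().astype(int).tolist())
E
python3 prof.py pics/w5.png 0 .16
```

```text
10.55 [0.5959 0.0805 0.2242] [ 0.1  0.6 -2.9]
0.0 nearmouth/gripbottom/endnear/endfar [[263.6, 168.0], [264.4, 197.6], [265.4, 237.2], [265.2, 293.5]]
0.16 nearmouth/gripbottom/endnear/endfar [[263.6, 189.9], [264.4, 205.7], [265.3, 228.2], [265.3, 289.5]]
[145, 145, 144, 142, 143, 149, 156, 160, 164, 169, 174, 179, 186, 195, 197, 195, 194, 195, 194, 195, 196, 197, 200, 203, 205, 205, 203, 202, 202, 202, 202, 202, 204, 204, 203, 202, 201, 200, 201, 201, 202, 202, 202, 201, 202, 205, 210, 213, 214, 214, 214, 214, 213, 212, 213, 214, 214, 212, 212, 215, 207, 153, 70, 64, 82, 82, 82, 82, 82, 82, 82, 80, 80, 104, 143, 161, 182, 192, 185, 177, 168, 167, 148, 105, 104, 109, 110, 110, 112, 109, 94, 96, 96, 96, 96, 96, 96, 96, 98, 102, 100, 99, 99, 100, 100, 104, 96, 17, 28, 26, 26, 29, 26, 26, 25, 29, 29, 26, 27, 27, 29, 27, 27, 26, 25, 28, 30, 27, 29, 31, 33, 34, 34, 35, 35, 35, 35, 36, 35, 36, 35, 35, 35, 36, 35, 35, 35, 36, 36, 36, 36, 36, 36, 36, 36, 36, 36, 36, 36, 36, 36, 36, 36, 35, 36, 35, 36, 35, 35, 36, 36, 35, 36, 36, 36, 36, 36, 37, 36, 36, 36, 35, 35, 32, 20, 76, 172, 214, 208, 212, 210, 202, 202, 208, 209, 176, 161, 160, 147, 70, 55, 64, 67, 68, 69, 72, 76, 77, 76, 76, 81, 83, 80, 82, 83, 82, 82, 85, 86, 85]
```

The grip's lower edge is at row 206.5 and the mouth edge at about row 190. Both match a tilt of 0.16 rad, so the bar swivels over the tip as intended.

Request:
{"method": "apply_moves", "body": {"deltas": "1 0 0.33 1.03 0; 1 0 0.33 1.03 0; 1 0 0.5 0.98 0; 1 0 0.5 0.98 0; 1 0 0.65 0.86 0; 1 0 0.65 0.86 0; 1 0 0 0 0"}}

```text
t: 11.48
tool_pos: [0.5395, 0.0954, 0.1937]
tcp_rot: [0.562, -0.56, -0.43, 0.431]
contact_force: [-0.4, 0.5, -3.9]
grip_width: 0.326
```

```bash
python3 prof.py pics/w6.png .54 .59 .64
```

```text
11.475 [0.5395 0.0954 0.1937] [-0.4  0.5 -3.9]
0.54 nearmouth/gripbottom/endnear/endfar [[263.6, 242.7], [264.3, 227.1], [265.2, 210.4], [265.3, 274.4]]
0.59 nearmouth/gripbottom/endnear/endfar [[263.6, 249.9], [264.3, 230.0], [265.1, 208.6], [265.3, 271.9]]
0.64 nearmouth/gripbottom/endnear/endfar [[263.6, 257.1], [264.3, 233.0], [265.1, 206.8], [265.3, 269.3]]
[143, 144, 142, 136, 131, 125, 119, 112, 112, 108, 102, 97, 93, 90, 90, 90, 90, 90, 90, 89, 90, 90, 89, 89, 89, 89, 88, 84, 81, 78, 75, 73, 77, 84, 81, 71, 73, 80, 88, 97, 106, 114, 119, 123, 130, 140, 143, 141, 141, 141, 141, 141, 141, 140, 140, 138, 141, 148, 153, 157, 163, 170, 177, 184, 196, 199, 197, 196, 196, 197, 197, 198, 199, 202, 206, 207, 206, 205, 203, 203, 203, 204, 204, 205, 206, 205, 204, 202, 202, 203, 204, 204, 204, 203, 202, 204, 208, 213, 215, 215, 216, 216, 215, 214, 214, 215, 216, 215, 214, 214, 208, 179, 142, 51, 60, 31, 29, 32, 32, 34, 35, 36, 35, 35, 35, 35, 36, 35, 36, 35, 36, 36, 36, 36, 36, 36, 36, 37, 36, 37, 36, 36, 36, 36, 35, 36, 35, 35, 35, 36, 36, 35, 36, 35, 35, 35, 35, 35, 36, 36, 36, 36, 36, 36, 36, 36, 36, 36, 35, 36, 36, 35, 35, 36, 34, 32, 30, 31, 30, 30, 28, 23, 76, 142, 156, 134, 115, 117, 118, 119, 118, 120, 119, 112, 121, 132, 131, 134, 126, 67, 58, 65, 68, 69, 70, 73, 77, 78, 78, 77, 82, 84, 81, 83, 85, 83, 82, 86, 87, 86]
```

```bash
python3 - <<'E'
from h import *
w=cv2.imread("pics/w6.png")
c,im=snap("scene","pics/s2.png"); s=cv2.imread("pics/s2.png")
a=cv2.resize(w[150:330,180:350],(400,424),interpolation=cv2.INTER_CUBIC)
b=cv2.resize(s[140:240,175:270],(403,424),interpolation=cv2.INTER_CUBIC)
cv2.imwrite("pics/s2c.png",np.hstack([a,b])[:, :800])
E
```

```text
(no output)
```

View pics/s2c.png

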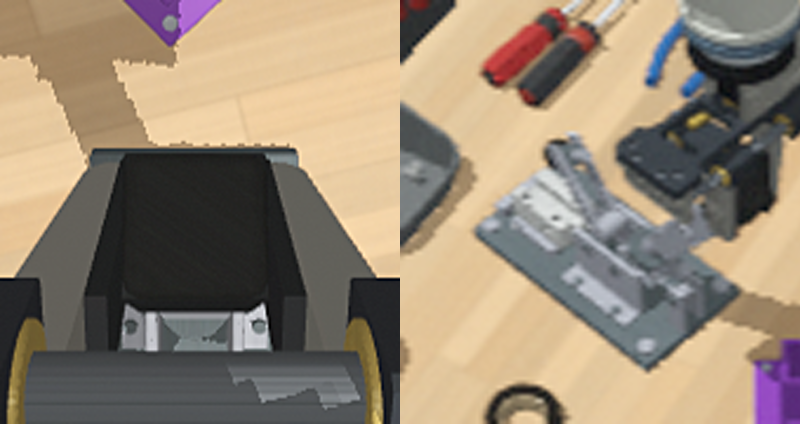

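```bash
python3 - <<'E'
from h import *
from prof import bar
s=telemetry.state();c=ldc("pics/s2.png");f=lambda p:((np.array(p)-[175,140])*4.24+[400,0]).round().tolist()
R=rot(s);H=np.array([.6595,.062,.05])+.0015*R[:,0];ex=-R[:,2];u=-.597*ex+.802*np.array([0,0,1])
print("hinge,collar,tip",f(proj(c,[H,H+.03*u,H+.08*u])))
for p in(.3,.4,.5,.6,.64):print(p,"mouth,midbar,gripbot,end",f(bar(c,s,p,[(-.138,0),(-.088,0),(-.038,0),(.022,0)])))
g=cv2.imread("pics/s2.png"); w=cv2.imread("pics/w6.png")
a=cv2.resize(g[168:208,215:275],(600,400),interpolation=cv2.INTER_CUBIC)
cv2.imwrite("pics/s2d.png",a)
# fit end face in wrist images
for fn,rows,T in(("pics/w5.png",(229,284),None),):pass
c=ldc("pics/w6.png")
def F(x):
    p=bar(c,s,x[0],[(x[1],-.015+x[2]),(x[1],.015+x[2])]); return [p[0][1]-215.8,p[1][1]-279,(x[2])*2000]
def pr(phi,l,w,y=0):
    G=s['tool_pos']-R[:,1]*.019;b=np.sin(phi)*R[:,2]-np.cos(phi)*R[:,1]; n=-(np.cos(phi)*R[:,2]+np.sin(phi)*R[:,1]);return proj(c,G+b*l+n*w+R[:,0]*y)[0]
def F(x):
    A=[pr(x[0],x[1],sg*.015+x[2],y) for sg in(-1,1) for y in(-.015,.015)]
    return [A[0][1]-215.8,A[2][1]-279,(A[1][0]-A[0][0]-61.6)*.7,(A[3][0]-A[2][0]-60)*.7,x[2]*1000]
r=least_squares(F,[.5,.022,0]);print(r.x,r.fun)
E
```

```text
hinge,collar,tip [[630.0, 249.0], [644.0, 242.0], [669.0, 230.0]]
0.3 mouth,midbar,gripbot,end [[702.0, 280.0], [715.0, 251.0], [728.0, 221.0], [744.0, 183.0]]
0.4 mouth,midbar,gripbot,end [[690.0, 268.0], [707.0, 243.0], [724.0, 218.0], [746.0, 185.0]]
0.5 mouth,midbar,gripbot,end [[679.0, 254.0], [699.0, 234.0], [721.0, 214.0], [749.0, 187.0]]
0.6 mouth,midbar,gripbot,end [[668.0, 240.0], [692.0, 226.0], [718.0, 210.0], [750.0, 190.0]]
0.64 mouth,midbar,gripbot,end [[664.0, 235.0], [689.0, 222.0], [716.0, 208.0], [751.0, 191.0]]
[ 0.44400277  0.01703086 -0.0006585 ] [ 0.61158834 -0.27820818 -1.03583871  1.53370215 -0.658497  ]
```

View pics/s2d.png

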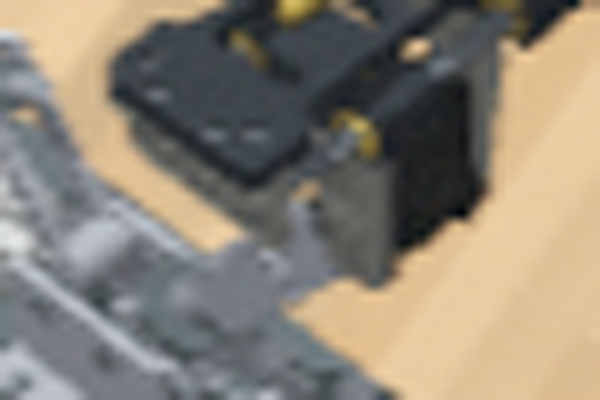

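```bash
python3 - <<'E'
from h import *
from prof import bar
a=cv2.imread("pics/scene.png").astype(int);b=cv2.imread("pics/s2.png").astype(int)
s=telemetry.state();c=ldc("pics/s2.png");R=rot(s)
W=lambda m:(m[:,:,2]-m[:,:,0])>35
D=abs(a-b).max(2)
print("    ",''.join(str(x%10) for x in range(222,262)))
for y in range(180,210):
    print(y,''.join(('w' if W(b)[y,x] else 'N') if W(a)[y,x] else ('W' if W(b)[y,x] else ('c' if D[y,x]>14 else '.')) for x in range(222,262)))
G=s['tool_pos']-R[:,1]*.019
for p in(.4,.5,.64,.7):
    bb=np.sin(p)*R[:,2]-np.cos(p)*R[:,1]; n=-(np.cos(p)*R[:,2]+np.sin(p)*R[:,1])
    print(p,[proj(c,G-bb*l+n*q*.013+R[:,0]*r*.013)[0].round().tolist() for l in(.138,.060) for q,r in((-1,-1),(1,-1),(1,1),(-1,1))])
E
```

```text
2345678901234567890123456789012345678901
180 wwwwwwNNNNNNNNNNNNNNNNNNNNwNwwNNNNNNNNNN
181 wwwwwwNNNNNNNNNNNNNNNNNNNNNNNwwNNNNNNNNN
182 cwwwwwNNNNNNNNNNNNNNNNNNNNNNNwwNNNNNNNNN
183 cwwwwwwNNNNNNNNNNNNNNNNNNNNNNwNNNNNNNNNN
184 ccwwwwwwNNNNNNNNNNNNNNNNNNNNNNNNNNNNNNNN
185 cccwwwwwwwNNNNNNNNNNNNNNNNNNNNNNNNNNNNNN
186 ccccwwwwwwwNNNNNNNNNNNNwNNNNNNNNNNNNNNNN
187 ccccccwwwwwwwNNNNNNNNNwwNNNNNNNNNNNNNNNN
188 cccccccwwwwwwwNNNNNNNNNNNNNNNNNNNNNNNNNN
189 ccccccccwwwwwwwNNNNNNNNNNNNNNNNNNNNNNNNN
190 ccccccccccwwwwwwwNNNNNNNNNNNNNNNNNNNNwww
191 cccccccccccwwwwwwNNNNNNNNNNNNNNNNNNNwwww
192 ccccccccccccwwwNNNNNNNNNNNNNNNNNNNNwwwww
193 cccccc.cccccccNNNNNNNNNNNNNNNNNNNwwwwwww
194 ccccccc.cccccc.cccNNNNNNNNNNNNNNwwwwwwww
195 ccccc.cccccc.ccccccNNNNNNNNNNNNNwwwwwwww
196 ccc.ccccccc...cc.cNNNNNNNNwwwNNwwwwwwwww
197 cc.ccccccccc....cccNNNNNwwwwwwwwwwwwwwww
198 cc.cccccccccccccc.cccNwwwwwwwwwwwwwwwwww
199 cccccccccccccccccccc..wwwwwwwwwwwwwwwwww
200 ccccccc.cccc.cccccccc.cwwwwwwwwwwwwwwwww
201 cccccccccc.ccc.cccccccccwwwwwwwwwwwwwwww
202 ccccccc....cccc..cccccccccwwwwwwwwwwwwww
203 ccc.cccccccccccccccccccccccwwwwwwwwwwwww
204 cc..ccccccc.cccc.cc.cc.ccccccwwwwwwwwwww
205 cccccccccccccccccc...ccc.cccc.wwwwwwwwww
206 ccccccccccccccccccc.cccccccccccwwwwwwwww
207 cccccccccc.ccccccccc.c.....ccccc.wwwwwww
208 cccccccccc..c.c.cccccc...c..c..ccwwwwwww
209 ccccccccc.c...c.ccccc..cc.c..cc..wwwwwww
0.4 [[249.0, 204.0], [244.0, 198.0], [238.0, 202.0], [243.0, 208.0], [255.0, 195.0], [250.0, 189.0], [244.0, 193.0], [249.0, 199.0]]
0.5 [[246.0, 201.0], [241.0, 195.0], [235.0, 199.0], [240.0, 205.0], [254.0, 193.0], [249.0, 187.0], [243.0, 192.0], [248.0, 198.0]]
0.64 [[242.0, 196.0], [238.0, 190.0], [232.0, 194.0], [237.0, 201.0], [252.0, 192.0], [247.0, 185.0], [242.0, 190.0], [246.0, 196.0]]
0.7 [[241.0, 194.0], [236.0, 188.0], [231.0, 192.0], [235.0, 199.0], [251.0, 191.0], [247.0, 184.0], [241.0, 189.0], [246.0, 195.0]]
```

Comparing before and after in the scene camera, the bar outline (wood boundary at (246,197) and (236,192)) fits a tilt of 0.62–0.64. The bar is therefore lined up with the stub, so I'll push it along the stub.

Request:
{"method": "apply_moves", "body": {"deltas": "1 0 0.4 -0.3 0; 1 0 0.4 -0.3 0; 1 0 0.4 -0.3 0; 1 0 0.4 -0.3 0; 1 0 0 0 0", "grip_force": 35}}

```text
t: 12.2
tool_pos: [0.5531, 0.0918, 0.178]
tcp_rot: [0.561, -0.561, -0.43, 0.43]
contact_force: [-0.3, 0.2, -2.9]
grip_width: 0.324
```

Request:
{"method": "apply_moves", "body": {"deltas": "1 0 0.4 -0.3 0; 1 0 0.4 -0.3 0; 1 0 0.24 -0.18 0; 1 0 0 0 0"}}

```text
t: 12.7
tool_pos: [0.5607, 0.0898, 0.1678]
tcp_rot: [0.561, -0.561, -0.43, 0.43]
contact_force: [0.3, -0.4, -3.5]
grip_width: 0.326
```

Request:
{"method": "apply_moves", "body": {"deltas": "1 0 0.16 -0.12 0; 1 0 0.16 -0.12 0; 1 0 0 0 0"}}

```text
t: 13.08
tool_pos: [0.5617, 0.0898, 0.1665]
tcp_rot: [0.562, -0.56, -0.43, 0.431]
contact_force: [-12.2, 2.8, 14.3]
grip_width: 0.325
```

Request:
{"method": "apply_moves", "body": {"deltas": "1 0 0.16 -0.12 0; 1 0 0.16 -0.12 0; 1 0 0 0 0"}}

```text
t: 13.45
tool_pos: [0.5619, 0.0898, 0.1642]
tcp_rot: [0.563, -0.559, -0.429, 0.431]
contact_force: [-23.1, 6.0, 31.3]
grip_width: 0.325
```

The axial resistance rises at 170 mm from the hinge and an angle of 0.644 rad, which matches the mouth seated on the collar. Now I'll throw the lever along its arc.

Request:
{"method": "apply_moves", "body": {"deltas": "1 0 -0.7 -0.9 0; 1 0 -0.7 -0.92 0; 1 0 -0.5 -1.05 0; 1 0 -0.46 -1.05 0; 1 0 0 0 0", "grip_force": 40}}

```text
t: 14.08
tool_pos: [0.6001, 0.079, 0.1842]
tcp_rot: [0.563, -0.559, -0.428, 0.432]
contact_force: [-10.2, 3.5, -1.6]
grip_width: 0.324
```

Request:
{"method": "apply_moves", "body": {"deltas": "1 0 -0.3 -1.1 0; 1 0 -0.3 -1.1 0; 1 0 -0.16 -1.14 0; 1 0 -0.16 -1.14 0; 1 0 0 0 0"}}

```text
t: 14.7
tool_pos: [0.6442, 0.0673, 0.1938]
tcp_rot: [0.563, -0.56, -0.429, 0.432]
contact_force: [-7.4, 1.9, 0.3]
grip_width: 0.321
```

Request:
{"method": "apply_moves", "body": {"deltas": "1 0 0 -1.15 0; 1 0 0.02 -1.15 0; 1 0 0.1 -0.75 0; 1 0 0.1 -0.75 0; 1 0 0 0 0"}}

```text
t: 15.32
tool_pos: [0.6858, 0.0565, 0.1933]
tcp_rot: [-0.56, 0.563, 0.432, -0.429]
contact_force: [9.0, -2.1, -3.3]
grip_width: 0.322
```

Request:
{"method": "apply_moves", "body": {"deltas": "1 0 0.1 -0.55 0; 1 0 0.12 -0.6 0; 1 0 0.1 -0.4 0; 1 0 0.1 -0.3 0; 1 0 0 0 0"}}

```text
t: 15.95
tool_pos: [0.7015, 0.0523, 0.1897]
tcp_rot: [-0.561, 0.561, 0.431, -0.43]
contact_force: [-1.5, -0.3, 8.4]
grip_width: 0.323
```

Request:
{"method": "apply_moves", "body": {"deltas": "1 0 0.08 -0.3 0; 1 0 0.08 -0.3 0; 1 0 0 0 0"}}

```text
t: 16.32
tool_pos: [0.707, 0.0508, 0.1878]
tcp_rot: [-0.561, 0.561, 0.431, -0.43]
contact_force: [-1.5, 0.0, 6.3]
grip_width: 0.325
```

Request:
{"method": "apply_moves", "body": {"deltas": "1 0 0.1 -0.3 0; 1 0 0.1 -0.3 0; 1 0 0 0 0"}}

```text
t: 16.7
tool_pos: [0.7127, 0.0493, 0.1856]
tcp_rot: [0.561, -0.561, -0.43, 0.43]
contact_force: [-1.4, 0.1, 5.7]
grip_width: 0.32
```

Request:
{"method": "apply_moves", "body": {"deltas": "1 0 -0.25 0.7 0; 1 0 -0.3 0.7 0; 1 0 0 0 0; 1 0 -0.49 -0.11 0; 1 0 -0.49 -0.11 0; 1 0 -0.98 -0.22 0; 1 0 -0.98 -0.22 0; 1 0 -0.98 -0.22 0; 1 0 0 0 0"}}

```text
t: 17.82
tool_pos: [0.708, 0.0505, 0.2305]
tcp_rot: [-0.561, 0.561, 0.431, -0.43]
contact_force: [-1.3, -0.2, -4.2]
grip_width: 0.324
```

Request:
{"method": "apply_moves", "body": {"deltas": "1 0 -0.98 -0.22 0; 1 0 -0.98 -0.22 0; 1 0 -0.98 -0.22 0; 1 0 -3 0 0; 1 0 -3 0 0; 1 0 0 0 0; 1 0 0 0 0"}}

```text
t: 18.7
tool_pos: [0.7135, 0.0487, 0.3174]
tcp_rot: [0.561, -0.561, -0.43, 0.431]
contact_force: [0.2, 0.2, -4.6]
grip_width: 0.322
```

```bash
python3 - <<'E'
from h import *
import prof
s=telemetry.state();print(s['contact_force'].round(1),s['tool_pos'])
snap("wrist","pics/w7.png");snap("scene","pics/s3.png")
w=cv2.imread("pics/w7.png");b=cv2.imread("pics/s3.png");t0=cv2.imread("pics/scene.png")
a=cv2.resize(w[60:330,150:390],(356,400),interpolation=cv2.INTER_CUBIC)
r=lambda m:cv2.resize(m[155:235,180:268],(440,400),interpolation=cv2.INTER_CUBIC)
cv2.imwrite("pics/f1.png",np.hstack([a,r(b)]))
c=ldc("pics/w7.png")
for p in(-.3,-.2,-.1,0):print(p,prof.bar(c,s,p,[(-.138,-.013),(-.038,-.015),(.022,-.015),(.022,.015)]))
E
```

```text
[ 0.2  0.2 -4.6] [0.71347052 0.04866461 0.31742192]
-0.3 [[263.8, 126.7], [264.5, 184.4], [265.4, 254.8], [265.0, 297.0]]
-0.2 [[263.7, 140.6], [264.5, 188.5], [265.4, 248.9], [265.1, 296.4]]
-0.1 [[263.7, 154.4], [264.4, 192.9], [265.4, 243.0], [265.1, 295.3]]
0 [[263.6, 168.1], [264.4, 197.6], [265.4, 237.2], [265.2, 293.5]]
```

View pics/f1.png

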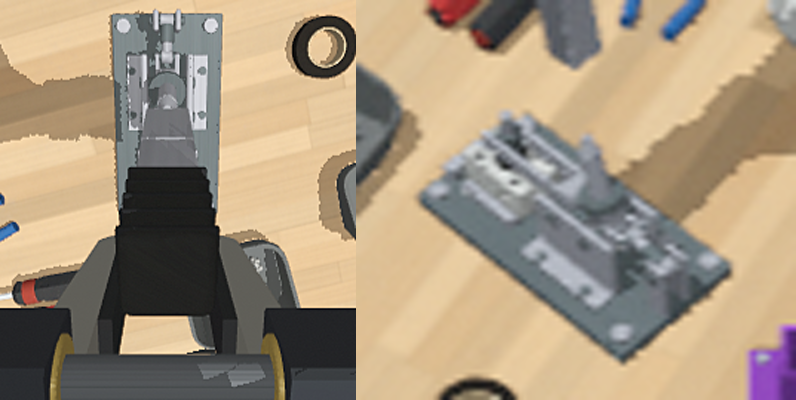

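The clamp is closed: the lever stands over, with the arm and pad down on the block, and the bystanders are unmoved. Next I'll fit the bar's tilt and slip in the grip from the rows: mouth 133, grip bottom 173, end 214 and 273.

```bash
python3 - <<'E'
from h import *
import prof
s=telemetry.state();c=ldc("pics/w7.png");g=cv2.cvtColor(cv2.imread("pics/w7.png"),cv2.COLOR_BGR2GRAY).astype(int)
print(g[115:300,258:268].mean(1).round().astype(int).tolist())
def F(x):
    p=prof.bar(c,s,x[0],[(-.138-x[1],-.013),(-.038-x[1],-.015),(.022-x[1],-.015),(.022-x[1],.015)]);return [p[0][1]-133,p[1][1]-172.7,p[2][1]-214,p[3][1]-272.6]
best=min((np.sum(np.square(F((p,d)))),p,d) for p in np.arange(-.6,.3,.02) for d in np.arange(-.03,.03,.002));print(best,F(best[1:]))
E
```

```text
[123, 123, 123, 123, 123, 124, 123, 121, 125, 142, 150, 158, 154, 151, 152, 149, 155, 163, 138, 109, 113, 114, 114, 114, 114, 114, 114, 114, 113, 112, 112, 114, 113, 112, 112, 112, 106, 138, 183, 128, 112, 114, 114, 112, 112, 111, 111, 111, 111, 112, 112, 112, 111, 112, 112, 113, 113, 86, 18, 29, 30, 30, 30, 30, 30, 28, 27, 32, 29, 29, 29, 29, 30, 29, 27, 27, 30, 30, 28, 30, 30, 29, 30, 29, 29, 26, 29, 32, 30, 29, 30, 30, 30, 29, 29, 30, 29, 26, 28, 30, 31, 29, 32, 31, 32, 33, 35, 35, 35, 35, 35, 35, 34, 35, 33, 34, 33, 34, 34, 34, 34, 34, 34, 34, 34, 35, 34, 35, 36, 35, 35, 34, 35, 34, 35, 34, 34, 34, 34, 34, 34, 34, 34, 34, 34, 34, 34, 34, 34, 34, 34, 34, 34, 34, 34, 34, 29, 9, 142, 222, 208, 204, 202, 202, 204, 207, 208, 208, 208, 208, 207, 207, 206, 206, 206, 206, 207, 211, 214, 215, 216, 218, 225, 219, 86]
(np.float64(105.43000000000042), np.float64(-0.19999999999999962), np.float64(0.022000000000000047)) [-0.09999999999999432, 0.5, 7.099999999999994, -7.400000000000034]
```

Request:
{"method": "apply_moves", "body": {"deltas": "1 -2.6 0 0.27 0; 1 -5.2 0 0.53 0; 1 -5.2 0 0.53 0; 1 -5.2 0 0.53 0; 1 -5.2 0 0.53 0; 1 -5.2 0 0.53 0; 1 -5.2 0 0.53 0; 1 -5.2 0 0.53 0; 1 -5.2 0 0.53 0; 1 -2.6 0 0.27 0; 1 0 0 0 9.8; 1 0 0 0 9.8", "grip_force": 40}}

```text
t: 20.3
tool_pos: [0.5446, -0.392, 0.3177]
tcp_rot: [0.628, -0.627, -0.326, 0.327]
contact_force: [-0.4, 0.3, -3.2]
grip_width: 0.321
```

Request:
{"method": "apply_moves", "body": {"deltas": "1 0 0 0 9.8; 1 0 0 0 9.8; 1 0 0 0 9.8; 1 0 0 0 9.8; 1 0 0 0 0; 1 0 0 0 0"}}

```text
t: 21.05
tool_pos: [0.5457, -0.3911, 0.3182]
tcp_rot: [0.7, -0.7, -0.1, 0.101]
contact_force: [0.0, 0.5, -4.1]
grip_width: 0.322
```

```bash
cat > fit.py <<'E'
from h import *
import prof,sys
c,im=prof.run(sys.argv[1],[])
s=telemetry.state();R=rot(s);print("R",R[:,0].round(3),R[:,2].round(3))
g=cv2.cvtColor(im,cv2.COLOR_RGB2GRAY).astype(int);m=g[:,258:268].mean(1).round().astype(int)
print("rows100-300",m[100:300].tolist())
print("holder foot proj", proj(c,np.array([[.5382,-.36,.006]])).round(1))
for r in (130,140,150,160,170): print(r,g[r,235:295].tolist())
E
python3 fit.py pics/w8.png
```

```text
21.05 [ 0.5457 -0.3911  0.3182] [ 0.   0.5 -4.1]
R [ 0.96   0.281 -0.   ] [-0.281  0.96   0.   ]
rows100-300 [201, 135, 128, 140, 139, 139, 139, 138, 138, 138, 138, 138, 138, 138, 140, 132, 69, 97, 156, 130, 96, 83, 86, 86, 85, 84, 88, 109, 128, 124, 118, 119, 124, 127, 129, 129, 128, 129, 128, 128, 128, 128, 128, 128, 129, 128, 129, 129, 129, 129, 128, 121, 146, 188, 143, 128, 132, 132, 132, 133, 133, 133, 133, 133, 134, 134, 134, 134, 134, 135, 136, 128, 94, 25, 41, 34, 34, 34, 34, 33, 30, 37, 45, 33, 33, 34, 34, 34, 31, 27, 34, 44, 36, 34, 34, 34, 34, 35, 34, 30, 28, 41, 45, 34, 34, 34, 35, 34, 34, 34, 33, 31, 29, 38, 44, 39, 35, 39, 42, 40, 45, 52, 52, 52, 52, 51, 52, 51, 52, 52, 51, 51, 51, 52, 51, 52, 51, 52, 52, 52, 53, 54, 54, 53, 53, 54, 52, 52, 53, 51, 46, 39, 33, 33, 34, 34, 34, 34, 34, 34, 34, 34, 34, 34, 35, 34, 34, 34, 34, 34, 33, 30, 18, 89, 157, 147, 145, 146, 145, 145, 145, 145, 145, 145, 145, 145, 145, 145, 145, 146, 145, 145, 145, 145, 145, 145, 146, 150, 141, 33]
holder foot proj [[263.2 129.8]]
130 [95, 133, 138, 136, 138, 138, 75, 86, 87, 87, 89, 86, 89, 143, 14
[... 727 characters left out ...]
 129, 129, 128, 122, 196, 214, 209, 210, 202, 122, 126, 120, 187, 214, 207, 206, 208, 209]
160 [147, 146, 147, 147, 145, 145, 218, 214, 221, 123, 115, 128, 128, 127, 127, 128, 128, 129, 131, 132, 134, 133, 132, 133, 132, 132, 133, 132, 133, 134, 133, 134, 133, 132, 132, 131, 130, 132, 132, 131, 132, 132, 132, 132, 129, 124, 142, 218, 210, 210, 208, 208, 208, 207, 207, 208, 208, 207, 207, 203]
170 [147, 146, 148, 144, 141, 145, 227, 155, 111, 129, 135, 132, 131, 101, 104, 106, 137, 129, 133, 132, 141, 140, 136, 137, 137, 134, 135, 136, 137, 139, 130, 132, 141, 139, 139, 138, 134, 104, 108, 140, 129, 130, 131, 131, 139, 136, 132, 127, 172, 216, 212, 211, 212, 210, 209, 208, 205, 204, 206, 206]
```

```bash
cat > fit2.py <<'E'
from h import *
def model(c,s,p,dl,off,pts):
    R=rot(s);G=s['tool_pos']-R[:,1]*.019
    b=np.sin(p)*R[:,2]-np.cos(p)*R[:,1]; n=-(np.cos(p)*R[:,2]+np.sin(p)*R[:,1])
    return [[proj(c,G+b*(l-dl)+n*(w+off)+R[:,0]*y)[0] for y in(-h,h)] for l,w,h in pts]
def fit(c,s,mouth,gb,en,ef,wgb,wen):
    pts=[(-.138,-.013,.013),(-.038,-.015,.013),(.022,-.015,.015),(.022,.015,.015)]
    def F(x):
        q=model(c,s,*x,pts);r=[(q[0][0][1]-mouth),q[1][0][1]-gb,q[2][0][1]-en,q[3][0][1]-ef,q[1][1][0]-q[1][0][0]-wgb,q[2][1][0]-q[2][0][0]-wen,x[2]*1000]
        return r
    r=least_squares(F,[-.2,-.01,0]);print("p,delta,off",r.x.round(3),np.round(r.fun,1));return r.x
E
python3 - <<'E'
from fit2 import *
s=telemetry.state();c=ldc("pics/w8.png")
for m in(128,133):
    p,d,o=fit(c,s,m,172.5,220,272,39.5,69)
    R=rot(s);b=np.sin(p)*R[:,2]-np.cos(p)*R[:,1];n=-(np.cos(p)*R[:,2]+np.sin(p)*R[:,1]);M=s['tool_pos']-R[:,1]*.019-b*(.138+d)+n*o;print("mouth",M.round(4))
c=ldc("pics/w3.png");s3=dict(tool_pos=np.array([0.61951462,0.0725514,0.27475081]),tcp_rot=np.array([-0.561,0.561,0.43,-0.43]))
fit(c,s3,167.2,199,80+328/2.2,80+452/2.2,81/2.2,62)
E
```

```text
p,delta,off [-0.209  0.012 -0.006] [ 1.2 -1.1  3.6 -1.1  0.2 -6.7 -5.7]
mouth [ 0.5356 -0.356   0.1922]
p,delta,off [-0.18   0.011 -0.006] [ 0.3  0.6  2.7 -0.7  0.1 -6.6 -5.9]
mouth [ 0.5367 -0.3598  0.192 ]
p,delta,off [0.016 0.008 0.   ] [ 1.8 -3.3  1.6 -0.3  1.6 -0.4  0.5]
```

Request:
{"method": "apply_moves", "body": {"deltas": "1 0 2 0 0; 1 0 4 0 0; 1 0 4 0 0; 1 0 1.5 0 0; 1 0 0 0 0"}}

```text
t: 21.72
tool_pos: [0.5461, -0.3908, 0.2031]
tcp_rot: [0.7, -0.7, -0.099, 0.1]
contact_force: [0.5, -0.3, -3.6]
grip_width: 0.322
```

```bash
python3 - <<'E'
from h import *
from fit2 import *
s=telemetry.state();print(s['t'],s['tool_pos'],s['contact_force'].round(1))
c,im=snap("wrist","pics/w9.png")
H=np.array([.5372,-.3598,0]);R=rot(s)
for z,h in((.061,.017),(.061,.021)):
    print(z,h,[proj(c,H+[0,0,z]+R[:,0]*a*h+R[:,2]*b*h)[0].round().tolist() for a,b in((-1,1),(1,1),(1,-1),(-1,-1))])
for p,d,o in((-.2,.005,-.003),):print([ [q.round().tolist() for q in k] for k in model(c,s,p,d,o,[(-.138,-.013,.013),(-.138,.013,.013),(-.038,-.015,.015)])])
g=cv2.cvtColor(im,cv2.COLOR_RGB2GRAY)
for r in range(96,176,4): print(r,' '.join('%3d'%v for v in g[r,226:302:2]))
E
```

```text
21.725 [ 0.54608491 -0.39075067  0.20311207] [ 0.5 -0.3 -3.6]
0.061 0.017 [[245.0, 128.0], [279.0, 128.0], [279.0, 161.0], [246.0, 161.0]]
0.061 0.021 [[241.0, 124.0], [283.0, 124.0], [282.0, 165.0], [242.0, 165.0]]
[[[248.0, 135.0], [276.0, 135.0]], [[249.0, 161.0], [275.0, 161.0]], [[239.0, 180.0], [285.0, 180.0]]]
96 208 207 204 202 200 203 205 206 203 202 203 204 205 203 203 201 199 200 200 204 200 203 205 202 201 201 202 202 202 201 199 201 201 200 198 200 198 201
100 211 212 207 203 207 208 210 209 206 208 210 210 210 207 208 200 203 204 209 200 202 203 203 201 201 200 202 200 201 199 200 201 201 199 198 197 200 200
104 115 138 134 129 134 134 137 136 138 136 130 137 136 135 136 140 135 140 137 136 135 135 135 135 133 137 133 136 132 137 138 133 136 133 134 140 181 203
108 107 136 161 214 221 135 136 134 137 132 131 135 136 135 134 138 133 136 136 135 134 136 133 134 135 136 132 134 131 136 119 226 218 224 129 138 181 201
112  99 136  98 197 192 116 136 135 136 134 130 135 135 133 134 136 132 135 135 135 132 136 134 133 135 134 131 134 133 135 133 166 194 150 131 137 177 199
11
[... 1637 characters left out ...]
 129 128 127 127 128 127 127 125 126 100 129 123 122 127 124 127 109 208 204
160 209  72  82  82  80  83  82  86  78 106 128 123 124 126 129 129 130 130 129 131 130 129 129 129 129 129 128 126 124 127 123 123 125 124 124 136 208 204
164 145  72  81 121 145 140  77  84  73 116 126 124 127 128 131 130 130 129 129 130 132 130 129 129 130 130 130 126 110 127 134 207 207 119 125 132 204 202
168 146  70  81  87 128 122  79  83  84 123 126 126 127 129 133 132 130 128 130 133 133 132 129 129 131 132 131 130 127 127  76 189 183 119 125 123 205 204
172 146 123  87  88  90  79  55  54  77  70  68  68 101 105  84  72  71  72 105 105 110  72  72  72 106 106 108  73  64  76  74  89 149 153 152 186 205 206
```

The pixel rows show the bar mouth (cols 248–276, row 135) inside the pocket opening (cols 245–279, from row 127). I'll lower it in.

Request:
{"method": "apply_moves", "body": {"deltas": "1 0 1 0 0; 1 0 0.7 0 0; 1 0 0.7 0 0; 1 0 0.6 0 0; 1 0 0 0 0", "grip_force": 20}}

```text
t: 22.4
tool_pos: [0.5461, -0.3907, 0.1729]
tcp_rot: [0.7, -0.7, -0.099, 0.1]
contact_force: [-0.1, 0.6, -3.8]
grip_width: 0.326
```

Request:
{"method": "apply_moves", "body": {"deltas": "1 0 0.2 0.6 0; 1 0 0.2 0.6 0; 1 0 0.2 0.6 0; 1 0 0.2 0.6 0; 1 0 0 0.4 0; 1 0 0 0 0"}}

```text
t: 23.15
tool_pos: [0.5408, -0.3672, 0.1709]
tcp_rot: [-0.697, 0.703, 0.102, -0.098]
contact_force: [-3.2, -7.0, 22.1]
grip_width: 0.327
```

```bash
python3 fit.py pics/w10.png | head -4
```

```text
23.15 [ 0.5408 -0.3672  0.1709] [-3.2 -7.  22.1]
R [0.96  0.279 0.004] [-0.279  0.96  -0.01 ]
rows100-300 [199, 198, 198, 198, 199, 199, 199, 199, 199, 199, 200, 199, 200, 199, 199, 198, 199, 200, 200, 200, 201, 205, 195, 93, 121, 132, 130, 130, 130, 129, 129, 129, 129, 129, 128, 128, 128, 128, 128, 128, 128, 130, 127, 95, 55, 74, 110, 117, 115, 114, 114, 114, 114, 114, 115, 115, 114, 115, 115, 115, 111, 121, 152, 134, 114, 116, 117, 118, 118, 118, 118, 118, 119, 119, 119, 120, 117, 102, 22, 36, 30, 30, 29, 27, 28, 37, 37, 29, 29, 29, 28, 28, 32, 39, 29, 30, 31, 30, 27, 25, 26, 35, 41, 29, 30, 31, 31, 29, 28, 29, 28, 32, 39, 36, 33, 35, 34, 35, 46, 48, 48, 49, 49, 49, 49, 50, 50, 50, 49, 50, 50, 50, 50, 50, 49, 50, 49, 50, 50, 51, 51, 51, 51, 51, 51, 51, 51, 51, 50, 41, 34, 33, 32, 32, 33, 32, 32, 32, 32, 32, 32, 32, 32, 33, 32, 37, 42, 40, 40, 36, 31, 29, 18, 71, 166, 209, 200, 200, 196, 169, 144, 138, 140, 140, 140, 140, 140, 140, 140, 139, 140, 140, 140, 140, 140, 140, 141, 145, 136, 30]
holder foot proj [[261.1 162.3]]
```

The upward force says the mouth is on the rim, so the bar sits about 5 mm higher in the grip than the image fit gave. That agrees with the 164 mm radius on the lever. I'll lift and re-aim.

Request:
{"method": "apply_moves", "body": {"deltas": "1 0 -1 0 0; 1 0 -1.2 0 0; 1 0 0 0 0; 1 0 0 0 0", "grip_force": 30}}

```text
t: 23.7
tool_pos: [0.5384, -0.3636, 0.1871]
tcp_rot: [0.7, -0.7, -0.099, 0.1]
contact_force: [0.4, 0.6, -3.6]
grip_width: 0.324
```

```bash
python3 - <<'E'
from h import *
from fit2 import *
s=telemetry.state();print(s['t'],s['tool_pos'],s['contact_force'].round(1),rot(s).round(3).tolist())
c,im=snap("wrist","pics/w11.png")
H=np.array([.5372,-.3598,0]);R=rot(s)
print("pocket inner",[proj(c,H+[0,0,.061]+R[:,0]*a*.017+R[:,2]*b*.017)[0].round().tolist() for a,b in((-1,1),(1,1),(1,-1),(-1,-1))])
for p in(0,-.05,-.1,-.15,-.2):print(p,[ [q.round().tolist() for q in k] for k in model(c,s,p,-.005,0,[(-.138,-.013,.013),(-.038,-.015,.015),(.022,-.015,.015),(.022,.015,.015)])])
g=cv2.cvtColor(im,cv2.COLOR_RGB2GRAY)
for r in range(120,186,3): print(r,' '.join('%3d'%v for v in g[r,232:296:2]))
print(g[200:300,262].tolist())
E
```

```text
23.7 [ 0.53837572 -0.36361704  0.18706403] [ 0.4  0.6 -3.6] [[0.96, -0.001, -0.279], [0.279, 0.001, 0.96], [-0.0, -1.0, 0.001]]
pocket inner [[245.0, 158.0], [279.0, 158.0], [279.0, 191.0], [245.0, 191.0]]
0 [[[248.0, 169.0], [276.0, 169.0]], [[238.0, 199.0], [286.0, 199.0]], [[228.0, 241.0], [296.0, 241.0]], [[230.0, 299.0], [294.0, 299.0]]]
-0.05 [[[248.0, 162.0], [276.0, 162.0]], [[238.0, 197.0], [286.0, 197.0]], [[228.0, 244.0], [296.0, 244.0]], [[230.0, 300.0], [293.0, 300.0]]]
-0.1 [[[248.0, 155.0], [276.0, 155.0]], [[238.0, 195.0], [286.0, 195.0]], [[228.0, 248.0], [296.0, 248.0]], [[231.0, 302.0], [293.0, 302.0]]]
-0.15 [[[248.0, 149.0], [276.0, 149.0]], [[238.0, 193.0], [286.0, 193.0]], [[228.0, 251.0], [296.0, 251.0]], [[231.0, 303.0], [293.0, 303.0]]]
-0.2 [[[248.0, 142.0], [276.0, 142.0]], [[238.0, 191.0], [286.0, 191.0]], [[228.0, 255.0], [296.0, 255.0]], [[231.0, 303.0], [293.0, 303.0]]]
120 202 203 205 208 208 205 204 204 206 208 205 204 203 201 201 201 206 202 204 206 204 204 204 204 204 203 202 202 202 204 203 202
123 200 204 205 208 205 204 205 206 205 206 204 206 2
[... 2445 characters left out ...]
7 123 126
180  83  83  44  55  49  27  32  30  30  29  32  32  30  31  30  32  28  30  29  30  30  31  31  32  31  30  44  50  38 131 122 125
183  83  83  52  26  28  25  25  26  29  29  31  31  30  23  31  31  30  32  30  23  24  29  29  30  32  30  26  30  41 127 123 126
[29, 37, 39, 31, 32, 33, 31, 27, 32, 30, 26, 35, 41, 34, 35, 39, 38, 30, 46, 52, 51, 52, 50, 51, 51, 51, 51, 51, 52, 51, 50, 51, 52, 52, 53, 51, 50, 50, 52, 55, 53, 53, 53, 53, 53, 52, 53, 50, 51, 50, 50, 51, 54, 49, 30, 33, 34, 35, 35, 34, 32, 33, 34, 31, 34, 33, 33, 33, 33, 40, 50, 28, 13, 106, 194, 210, 194, 135, 141, 143, 145, 144, 144, 143, 143, 142, 143, 144, 144, 143, 143, 144, 144, 142, 143, 142, 144, 149, 139, 33]
```

```bash
sed -i 's/x\[2\]\*1000\]/x[2]*30]/' fit2.py; python3 - <<'E'
from fit2 import *
s=telemetry.state();c=ldc("pics/w11.png");R=rot(s)
p,d,o=fit(c,s,146,177.5,218,272,38,68)
b=np.sin(p)*R[:,2]-np.cos(p)*R[:,1];n=-(np.cos(p)*R[:,2]+np.sin(p)*R[:,1])
for nm,l in(("mouth",-.138),("at60",-.078)):
    M=s['tool_pos']-R[:,1]*.019+b*(l-d)+n*o;print(nm,M.round(4),"to holder in tool cm",(R.T@(np.array([.5372,-.3598,.0])-M)*100).round(2))
E
```

```text
p,delta,off [-0.074  0.002 -0.01 ] [ 0.2 -0.7 -0.5  1.   2.6 -2.2 -0.3]
mouth [ 0.5324 -0.3437  0.0666] to holder in tool cm [ 0.01  6.66 -1.68]
at60 [ 0.5337 -0.348   0.1265] to holder in tool cm [ 1.000e-02  1.265e+01 -1.240e+00]
```

Request:
{"method": "apply_moves", "body": {"deltas": "1 0 -1 0 0; 1 0 0 -0.8 0; 1 0 0 -0.8 0; 1 0 0 0 0; 1 0 0 0 0"}}

```text
t: 24.38
tool_pos: [0.5428, -0.3794, 0.1972]
tcp_rot: [0.7, -0.7, -0.099, 0.099]
contact_force: [-0.0, 0.7, -4.2]
grip_width: 0.323
```

```bash
cat > look.py <<'E'
from h import *
from fit2 import *
import sys
s=telemetry.state();print(s['t'],s['tool_pos'].round(4),s['contact_force'].round(1))
c,im=snap("wrist",sys.argv[1]); H=np.array([.5372,-.3598,0]);R=rot(s)
print("pocket inner",[proj(c,H+[0,0,.061]+R[:,0]*a*.017+R[:,2]*b*.017)[0].round().tolist() for a,b in((-1,1),(1,1),(1,-1),(-1,-1))])
g=cv2.cvtColor(im,cv2.COLOR_RGB2GRAY);print("col262 from100",g[100:290,262].tolist())
r0=int(sys.argv[2])
for r in range(r0,r0+34,2): print(r,' '.join('%3d'%v for v in g[r,236:290]))
E
python3 look.py pics/w12.png 116
```

```text
24.375 [ 0.5428 -0.3794  0.1972] [-0.   0.7 -4.2]
pocket inner [[245.0, 140.0], [279.0, 140.0], [279.0, 173.0], [246.0, 173.0]]
col262 from100 [201, 201, 202, 202, 201, 200, 202, 203, 203, 204, 210, 199, 104, 121, 136, 134, 134, 134, 134, 135, 134, 134, 134, 133, 132, 132, 133, 133, 133, 136, 131, 91, 63, 66, 67, 57, 88, 148, 135, 121, 73, 82, 82, 82, 83, 100, 122, 119, 118, 119, 117, 118, 119, 119, 119, 118, 119, 119, 120, 111, 90, 149, 191, 112, 120, 122, 122, 122, 122, 121, 122, 123, 123, 124, 123, 127, 124, 93, 26, 37, 30, 32, 28, 24, 31, 40, 34, 30, 32, 29, 26, 28, 37, 43, 30, 32, 30, 29, 33, 31, 29, 37, 43, 32, 31, 31, 31, 31, 31, 30, 26, 35, 40, 33, 34, 40, 42, 43, 45, 51, 53, 50, 50, 50, 50, 51, 52, 51, 52, 51, 50, 51, 52, 52, 53, 51, 50, 51, 52, 54, 54, 52, 53, 53, 53, 52, 53, 50, 50, 51, 51, 52, 48, 32, 33, 35, 33, 31, 32, 32, 33, 33, 34, 33, 34, 35, 33, 31, 32, 34, 31, 29, 18, 88, 154, 145, 144, 142, 142, 142, 142, 143, 143, 143, 141, 142, 142, 141, 142, 142]
116 134 136 135 137 132 136 137 134 136 131 132 138 134 134 136 135 135 135 135 138 136 131 133 137 137 139 134 133
[... 2924 characters left out ...]
 130 130 101 133 132 133 130 128 125 126
144  83  86  86  86  73 130 132 134  80  57  61  68  85  86  86  86  83  86  84  86  84  82  83  85  83  84  83  82  82  82  83  82  83  83  80  80  80  81  83  86  64  50  63 138 133 130  98 133 132 132 128 127 125 126
146  84  84  86  86  70 125 130 137  88  57  60  79 109 127 122 122 120 121 121 121 121 121 121 122 121 122 122 122 122 121 121 122 122 122 122 122 122 122 123 124 113  46  61 132 126 130  98 132 132 132 127 127 125 126
148  84  84  84  85  71 126 137 124  50  60  61 101 121 120 117 117 117 118 117 118 118 118 118 117 119 118 118 118 118 118 117 117 120 118 119 117 119 118 118 120 123  72  59 134 132 129  97 131 132 132 127 127 124 126
```

```bash
python3 - <<'E'
from fit2 import *
s=telemetry.state();c=ldc("pics/w12.png");R=rot(s)
p,d,o=fit(c,s,145,177,218,272,38,68)
b=np.sin(p)*R[:,2]-np.cos(p)*R[:,1];n=-(np.cos(p)*R[:,2]+np.sin(p)*R[:,1])
M=s['tool_pos']-R[:,1]*.019+b*(-.138-d)+n*o
# pocket centre from rim inner near edge row 140, cols 244..278.5 at z=.061
a=onz(c,244,140,.061);e=onz(c,278.5,140,.061);P=(a+e)/2-R[:,2]*.017;print("pocket",P.round(4),"width",np.linalg.norm(e-a))
print("mouth",M.round(4),"pocket-mouth tool cm",(R.T@(P-M)*100).round(2))
for z in (M[2],.07,.075,.08):
    q=(onz(c,247,145,z)+onz(c,276.5,145,z))/2-R[:,2]*.013;print(z,"mouth alt",q.round(4),(R.T@(P-q)*100).round(2), np.linalg.norm(onz(c,247,145,z)-onz(c,276.5,145,z)).round(4))
E
```

```text
p,delta,off [-0.08   0.003 -0.01 ] [ 0.3 -0.7 -0.5  0.9  2.7 -2.1 -0.3]
pocket [ 0.5363 -0.3598  0.061 ] width 0.03448343442536006
mouth [ 0.5368 -0.3585  0.0769] pocket-mouth tool cm [-0.08  1.59 -0.11]
0.07691649481294766 mouth alt [ 0.5365 -0.3585  0.0769] [-0.05  1.59 -0.12] 0.0281
0.07 mouth alt [ 0.5367 -0.3595  0.07  ] [-0.05  0.9  -0.02] 0.0287
0.075 mouth alt [ 0.5365 -0.3588  0.075 ] [-0.05  1.4  -0.09] 0.0283
0.08 mouth alt [ 0.5364 -0.3581  0.08  ] [-0.05  1.9  -0.16] 0.0278
```

Request:
{"method": "apply_moves", "body": {"deltas": "1 0 0.8 0 0; 1 0 0.8 0 0; 1 0 0.8 0 0; 1 0 0.6 0 0; 1 0 0 0 0", "grip_force": 20}}

```text
t: 25.05
tool_pos: [0.5427, -0.3791, 0.1668]
tcp_rot: [0.7, -0.7, -0.099, 0.1]
contact_force: [-0.1, -1.1, -4.3]
grip_width: 0.324
```

Request:
{"method": "apply_moves", "body": {"deltas": "1 0 0.5 0.2 0; 1 0 0.5 0.2 0; 1 0 0.5 0.2 0; 1 0 0.5 0.2 0; 1 0 0 0 0"}}

```text
t: 25.68
tool_pos: [0.5405, -0.3713, 0.147]
tcp_rot: [0.7, -0.7, -0.099, 0.1]
contact_force: [0.6, -1.6, -3.7]
grip_width: 0.325
```

Request:
{"method": "apply_moves", "body": {"deltas": "1 0 0.5 0.1 0; 1 0 0.5 0.1 0; 1 0 0.4 0 0; 1 0 0 0 0"}}

```text
t: 26.18
tool_pos: [0.54, -0.3695, 0.133]
tcp_rot: [0.7, -0.7, -0.099, 0.1]
contact_force: [0.7, -2.4, -3.6]
grip_width: 0.327
```

Request:
{"method": "apply_moves", "body": {"deltas": "1 0 0.3 0 0; 1 0 0.3 0 0; 1 0 0.2 0 0; 1 0 0 0 0"}}

```text
t: 26.68
tool_pos: [0.5401, -0.3696, 0.1253]
tcp_rot: [0.7, -0.7, -0.099, 0.1]
contact_force: [0.2, -1.7, -3.8]
grip_width: 0.321
```

Request:
{"method": "apply_moves", "body": {"deltas": "1 0 0.3 0 0; 1 0 0.3 0 0; 1 0 0 0 0"}}

```text
t: 27.05
tool_pos: [0.5401, -0.3697, 0.1192]
tcp_rot: [0.7, -0.7, -0.099, 0.1]
contact_force: [-0.4, -1.3, -5.0]
grip_width: 0.324
```

Request:
{"method": "apply_moves", "body": {"deltas": "1 0 0.3 0 0; 1 0 0.2 0 0; 1 0 0 0 0"}}

```text
t: 27.42
tool_pos: [0.5411, -0.3709, 0.1175]
tcp_rot: [-0.699, 0.701, 0.1, -0.099]
contact_force: [-4.2, 0.1, 16.7]
grip_width: 0.327
```

Request:
{"method": "apply_moves", "body": {"deltas": "1 0 -0.2 0 0; -0.1 0 0 0 0; -0.2 0 0 0 0; -0.2 0 0 0 0; -0.2 0 0 0 0; -0.2 0 0 0 0; -0.2 0 -1 0 0; -0.2 0 -3 0 0; -0.2 0 -5 0 0; -0.2 0 -5 0 0; -0.2 0 -5 0 0; -0.2 0 0 0 0"}}

```text
t: 28.92
tool_pos: [0.5421, -0.371, 0.3124]
tcp_rot: [-0.698, 0.702, 0.102, -0.097]
contact_force: [-0.0, 0.7, -1.4]
grip_width: 0.601
```

```bash
python3 - <<'E'
from h import *
s=telemetry.state();print(s['t'],s['tool_pos'].round(4),s['contact_force'].round(1),s['grip_width'])
R=rot(s);c,im=snap("wrist","pics/w13.png");g=cv2.cvtColor(im,cv2.COLOR_RGB2GRAY).astype(int)
snap("scene","pics/s4.png")
C=np.array([.5366,-.3597,0])
for z in(.166,.176):print(z,"top corners pred",[proj(c,C+[0,0,z]+R[:,0]*a*.015+R[:,2]*b*.015)[0].round(1).tolist() for a,b in((-1,1),(1,1),(1,-1),(-1,-1))],"gripbot",proj(c,C+[0,0,z-.06]+R[:,2]*.015)[0].round(1))
u0,v0=proj(c,C+[0,0,.166])[0].round().astype(int);print(u0,v0)
print("col",v0-75,g[v0-75:v0+45,u0].tolist());
for dv in(-6,0,6):print("row",u0-40,g[v0+dv,u0-40:u0+40].tolist())
E
```

```text
28.925 [ 0.5421 -0.371   0.3124] [-0.   0.7 -1.4] 0.6013070713716995
0.166 top corners pred [[244.8, 147.6], [273.7, 147.7], [273.4, 175.7], [245.2, 175.7]] gripbot [259.4 140.2]
0.176 top corners pred [[244.3, 149.2], [274.1, 149.2], [273.8, 178.1], [244.8, 178.1]] gripbot [259.4 141.2]
259 162
col 87 [199, 199, 200, 201, 201, 202, 201, 200, 199, 198, 197, 196, 196, 197, 197, 197, 197, 198, 198, 197, 197, 196, 198, 198, 201, 201, 177, 111, 137, 136, 135, 136, 135, 135, 136, 135, 135, 134, 134, 135, 131, 91, 58, 59, 92, 142, 129, 117, 110, 109, 82, 29, 35, 28, 30, 35, 29, 37, 46, 47, 47, 51, 50, 49, 50, 52, 52, 50, 51, 50, 50, 49, 49, 49, 51, 50, 49, 50, 51, 49, 50, 49, 45, 25, 117, 198, 200, 197, 197, 198, 199, 200, 200, 201, 202, 202, 202, 201, 200, 200, 197, 197, 197, 197, 198, 197, 198, 198, 198, 198, 198, 199, 201, 201, 200, 199, 199, 199, 199, 199]
row 219 [205, 206, 205, 204, 201, 200, 200, 204, 209, 147, 130, 136, 139, 143, 84, 79, 81, 81, 81, 79, 78, 81, 80, 83, 82, 69, 90, 48, 30, 44, 47, 51, 50, 52, 50, 49, 51, 50, 49, 49, 50, 52, 51, 51, 52, 50, 52, 50, 52, 51, 52, 49, 50
[... 181 characters left out ...]
 208, 157, 134, 138, 141, 144, 96, 76, 78, 86, 154, 140, 135, 135, 95, 77, 80, 83, 77, 48, 27, 44, 48, 50, 50, 50, 50, 49, 50, 49, 52, 51, 50, 50, 50, 50, 49, 51, 48, 50, 50, 51, 52, 51, 50, 50, 46, 29, 76, 131, 121, 110, 213, 199, 199, 202, 129, 120, 121, 134, 213, 203, 202, 201, 202, 203, 202, 201, 198, 197, 197, 199]
row 219 [203, 201, 200, 202, 205, 208, 204, 204, 208, 198, 133, 137, 140, 144, 148, 104, 105, 107, 112, 112, 109, 106, 108, 108, 107, 110, 116, 90, 25, 43, 48, 50, 49, 49, 51, 51, 50, 51, 51, 52, 49, 50, 49, 51, 50, 51, 50, 51, 50, 50, 51, 50, 49, 47, 42, 33, 94, 169, 164, 166, 164, 163, 163, 168, 168, 165, 174, 210, 205, 202, 203, 203, 202, 201, 198, 197, 198, 200, 200, 198]
```

The released grip end is 28.5 × 26 px, the same size as in the first picture (28.6 × 25.6), so the bar is upright and at full depth. I'll do one last difference check of the fixture and bystanders before handing in.

```bash
python3 - <<'E'
from h import *
a,b,d=[cv2.imread("pics/"+n+".png") for n in("scene","s3","s4")]
f=lambda p,q,x0,x1,y0,y1:(round(float((cv2.absdiff(p,q)[y0:y1,x0:x1].max(2)>40).mean()),3))
print("fixture s3-s4",f(b,d,190,258,168,228))
T=camera_info("top");im=capture("top");cv2.imwrite("pics/top2.png",cv2.cvtColor(im,cv2.COLOR_RGB2BGR));t0=cv2.imread("pics/top.png");t1=cv2.imread("pics/top2.png")
for n,(x0,x1,y0,y1) in dict(tape=(168,194,168,194),pliers=(294,356,130,158),vernier=(100,146,146,216),dish=(310,348,164,202),holder=(352,398,188,228),turq=(340,364,224,246),turq2=(386,414,228,250),purple=(205,246,218,258)).items():print(n,f(t0,t1,x0,x1,y0,y1))
s=telemetry.state();print(s['t'],s['contact_force'].round(1))
E
```

```text
fixture s3-s4 0.092
tape 0.0
pliers 0.0
vernier 0.0
dish 0.0
holder 0.052
turq 0.0
turq2 0.734
purple 0.0
29.075 [ 0.3 -0.3 -1.3]
```

```bash
python3 - <<'E'
from h import *
a,b,d=[cv2.imread("pics/"+n+".png") for n in("scene","s3","s4")]
for n,(x,y,w,h) in dict(lever=(218,178,24,26),arm=(196,172,30,30),initlever=(218,178,24,26)).items():
    src=a if n.startswith("init") else b
    r=cv2.matchTemplate(d[y-6:y+h+6,x-6:x+w+6],src[y:y+h,x:x+w],cv2.TM_CCOEFF_NORMED);print(n,cv2.minMaxLoc(r)[1],cv2.minMaxLoc(r)[3],"(6,6)=unmoved")
tm=lambda m:(m[:,:,0].astype(int)-m[:,:,2]>60)&(m[:,:,1].astype(int)-m[:,:,2]>60)
for m in(a,d):
    ys,xs=np.nonzero(tm(m)[100:190,300:370]);print("turq scene",len(xs),xs.mean().round(1),ys.mean().round(1))
    n,l,st,ce=cv2.connectedComponentsWithStats(tm(m)[100:190,300:370].astype(np.uint8));print(st[1:,[0,1,4]].tolist())
c2,c13=ldc("pics/w2.png"),ldc("pics/w13.png")
for fn,c in(("w2",c2),("w13",c13)):
    m=cv2.imread(f"pics/{fn}.png");n,l,st,ce=cv2.connectedComponentsWithStats(tm(m).astype(np.uint8));print(fn,[(onz(c,*ce[i],.08)[:2].round(3).tolist(),int(st[i,4])) for i in range(1,n) if st[i,4]>60])
E
```

```text
lever 0.8415907621383667 (6, 6) (6,6)=unmoved
arm 0.9993807077407837 (6, 6) (6,6)=unmoved
initlever 0.7659769654273987 (6, 6) (6,6)=unmoved
turq scene 562 35.1 41.6
[[38, 15, 300], [19, 36, 262]]
turq scene 569 35.2 41.5
[[38, 15, 304], [19, 36, 265]]
w2 [([0.445, -0.26], 1254), ([0.42, -0.409], 1474)]
w13 [([0.445, -0.259], 1494), ([0.419, -0.408], 1571)]
```

```bash
python3 -c "
from workcell import arm
print(arm.sign_off())"
```

```text
the job is handed in; nothing more can be done
None
```

The job is handed in at about 29 s of the 59 s allowed. The clamp is closed on the block, and the bar is back in its holder with the gripper clear of it.

**What I did**
- I took the black-gripped bar from the dark holder and tilted it onto the stub by letting it swivel in the pads. I then pushed it along the stub until it met firm resistance at the position expected for the collar, at about 42 N.
- I threw the lever with the bar. The force on the bar changed sign past the dead point and then vanished, as it should once the lever reaches its stop.
- I pulled the bar off, lowered it to the pocket floor (upward force felt), let go and backed away.

**What the last checks showed**
- **Clamp:** the picture after pulling the bar off shows the lever over and the arm down on the block. The clamp arm had not moved since then (match 0.999).
- **Bar:** its end shows the same size as at the start, so it is upright and fully down.
- **Other things:** tape, pliers, caliper, dish, turquoise bars and purple holder are unmoved.

**What went wrong or is less certain**
- **First return attempt:** the bar came down on the holder's rim with about 25 N, because it had shifted in the pads during the throw. I lifted, re-measured and re-aimed.
- **Lever at the stop:** I did not feel it stop. I pushed on past where it should be, and the pads slid on the bar without resistance. The later image match on the lever alone was weaker (0.84), probably from shadow, so the closed lever rests on the force reading and the one picture.

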